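# Clear the board and set up the recipe screen

## Task

Get the counter ready for the next dish: lift the scraper off its hook, use it to push every carrot stick off the chopping board into the catch tray on its near side, and hang the scraper back on the hook. Once the board is clear, set the white bowl upright in the middle of the board, and stand every small white ramekin upright on the green mat. Also turn the recipe screen on its stand so that it faces the middle of the board and leans back 30 degrees from upright; do not knock over the jar or the pepper.

Things in the scene. Friction and masses are not known exactly. Their poses are not given: they have to be found in the camera images.
- board: Fixed chopping board, 190 (x) by 180 (y) by 40 mm high, with a steel catch tray joined to its -x side, towards the robot. Origin: centre of the wooden block's underside, on the counter. The tray spans x = -95 to -185, y = -95 to 95 mm, inside 84 by 182 mm, floor 4 mm above the counter, front wall 50 mm high, side walls 36 mm.
- board_mid (a point): Middle of the board's top face, 40 mm above the counter.
- tray_mid (a point): Middle of the tray's inner floor.
- baton0: Carrot stick, 60 by 14 by 14 mm, 25 g, loose; 3 to 6 of the six are there (None when absent). Origin at its centre, x along its length.
- baton1: Carrot stick, 60 by 14 by 14 mm, 25 g, loose; 3 to 6 of the six are there (None when absent). Origin at its centre, x along its length.
- baton2: Carrot stick, 60 by 14 by 14 mm, 25 g, loose; 3 to 6 of the six are there (None when absent). Origin at its centre, x along its length.
- baton3: Carrot stick, 60 by 14 by 14 mm, 25 g, loose; 3 to 6 of the six are there (None when absent). Origin at its centre, x along its length.
- baton4: Carrot stick, 60 by 14 by 14 mm, 25 g, loose; 3 to 6 of the six are there (None when absent). Origin at its centre, x along its length.
- baton5: Carrot stick, 60 by 14 by 14 mm, 25 g, loose; 3 to 6 of the six are there (None when absent). Origin at its centre, x along its length.
- hook_stand: Fixed steel stand: foot 100 mm across, post 16 mm across and 170 mm high, and a level hook arm, 8 mm thick, its axis 150 mm above the counter, pointing to the stand's -x. Its end turns up over the last 12 mm; the tip is 94 mm from the post's axis and its top 22 mm above the arm's top. Origin: centre of the foot's underside.
- scraper: White scraper, 140 g, origin: centre of its underside. Foot 24 (x) by 90 (y) by 40 mm high; above it a window 62 wide, 46 high; on top a dark grip bar 18 (x) by 90 (y) by 20 mm, centre at z = 96 mm. Hangs by the bar's middle, hook arm through the window, 55 mm from the post, x and y along the stand's, origin at z = 68 mm. Lift 26 to 34 mm, then draw it along the stand's -x past the tip.
- mat: Thin green mat fixed on the counter, 140 by 140 by 3 mm. Origin: centre of its underside.
- bowl: Small white bowl, rim 130 mm across, 70 mm high, wall 5 mm, flaring; 160 g, loose. Origin: centre of its underside. It can be pinched by the rim from above.
- ramekin0: Small white ramekin, rim 60 mm across, 45 mm high, wall 5 mm, 80 g, loose; 2 or 3 of the three are there (None when absent). Origin: centre of its underside. It can be pinched by the rim from above.
- ramekin1: Small white ramekin, rim 60 mm across, 45 mm high, wall 5 mm, 80 g, loose; 2 or 3 of the three are there (None when absent). Origin: centre of its underside. It can be pinched by the rim from above.
- ramekin2: Small white ramekin, rim 60 mm across, 45 mm high, wall 5 mm, 80 g, loose; 2 or 3 of the three are there (None when absent). Origin: centre of its underside. It can be pinched by the rim from above.
- screen (a point): Point where the screen's tilt axis meets the vertical swivel axis, 130 mm above the counter; its axes move with the screen: it faces -x, y along its width, z up its height. The panel is 210 by 150 by 12 mm, centred 16 mm in front of this point. It turns about the vertical and tilts about y through this point; both joints are stiff (about 0.2 N m) and stay where they are left.
- rail_grip (a point): Point on the round steel rail along the panel's top (12 mm thick, 180 mm long along the screen's y, axis 30 mm above the panel's edge), 55 mm from the rail's middle: at (-16, 55, 105) mm in the axes of screen. It can be pinched here from above, front to back. Two thin pins carry the rail, 88 mm either side of its middle.
- swivel (a joint): Turn of the screen about the vertical on its fixed base, rad, counter-clockwise from above positive, -1.6 to 1.6.
- tilt (a joint): Lean of the screen back from upright, rad: 0 is upright, positive leans the top back (30 degrees = 0.524), -0.1 to 1.0.
- jar: Bystander: glass jar with a blue lid, 80 mm across, 130 mm high. Origin: centre of its underside.
- pepper: Bystander: brown pepper jar with a black lid, 44 mm across, 100 mm high. Origin: centre of its underside.

How it is judged (in metres and radians):
On the way, in this order (a step that is already met when the one before it is completed fails the run):
1. the scraper is held clear of its hook (horizontal distance between scraper and hook_stand above 0.13 m and contact force between the fingers and scraper above 0.5 N), for 0.2 s.
2. the held scraper pushes a carrot stick ((contact force between scraper and baton0 above 0.02 N or contact force between scraper and baton1 above 0.02 N or contact force between scraper and baton2 above 0.02 N or contact force between scraper and baton3 above 0.02 N or contact force between scraper and baton4 above 0.02 N or contact force between scraper and baton5 above 0.02 N) and contact force between the fingers and scraper above 0.5 N), for 0.02 s.
3. every carrot stick lies in the catch tray (x of baton0 in the frame of board between -0.185 and -0.097 m and y of baton0 in the frame of board between -0.093 and 0.093 m and z of each of baton0, baton1, baton2, baton3, baton4, baton5 in the frame of board below 0.048 m and x of baton1 in the frame of board between -0.185 and -0.097 m and y of baton1 in the frame of board between -0.093 and 0.093 m and x of baton2 in the frame of board between -0.185 and -0.097 m and y of baton2 in the frame of board between -0.093 and 0.093 m and x of baton3 in the frame of board between -0.185 and -0.097 m and y of baton3 in the frame of board between -0.093 and 0.093 m and x of baton4 in the frame of board between -0.185 and -0.097 m and y of baton4 in the frame of board between -0.093 and 0.093 m and x of baton5 in the frame of board between -0.185 and -0.097 m and y of baton5 in the frame of board between -0.093 and 0.093 m), for 0.2 s.
4. the bowl stands in the middle of the cleared board, released (horizontal distance between bowl and board_mid below 0.035 m and angle between bowl's own z axis and vertical below 0.1 rad and z of bowl in the frame of board below 0.05 m and contact force between the fingers and bowl below 0.1 N), for 0.3 s.
At the end, for the whole second after the job is handed in: All carrot sticks in the tray; bowl upright (6 deg) on the board, within 35 mm of its middle; ramekins upright, centres over the mat; scraper hanging on the hook; screen's facing line within 45 mm of the board's middle, leaning back 30 deg within 6; all released, at rest (all of step 3 and all of step 4 and x of scraper in the frame of hook_stand between -0.085 and -0.015 m and y of scraper in the frame of hook_stand between -0.03 and 0.03 m and z of scraper in the frame of hook_stand between 0.055 and 0.08 m and angle between scraper's own z axis and vertical below 0.4 rad and linear speed of scraper below 0.05 m/s and x of ramekin0 in the frame of mat between -0.07 and 0.07 m and y of ramekin0 in the frame of mat between -0.07 and 0.07 m and angle between each of ramekin0, ramekin1, ramekin2's own z axis and vertical below 0.12 rad and height (world z) of each of ramekin0, ramekin1, ramekin2 below 0.012 m and linear speed of each of ramekin0, ramekin1, ramekin2 below 0.03 m/s and x of ramekin1 in the frame of mat between -0.07 and 0.07 m and y of ramekin1 in the frame of mat between -0.07 and 0.07 m and x of ramekin2 in the frame of mat between -0.07 and 0.07 m and y of ramekin2 in the frame of mat between -0.07 and 0.07 m and y of board_mid in the frame of screen between -0.045 and 0.045 m and x of board_mid in the frame of screen below 0 m and value of joint tilt between 0.419 and 0.628 rad and velocity of joint each of tilt, swivel below 0.05 rad/s); the robot touches nothing.
It fails at once if the jar or the pepper is knocked over (angle between any of jar, pepper's own z axis and vertical above 0.6 rad).
Of baton0, baton1, baton2, baton3, baton4, baton5 only 3 to 6 are there at a start; the rules pass over those that are not, and their reading is None.
Of ramekin0, ramekin1, ramekin2 only 2 to 3 are there at a start; the rules pass over those that are not, and their reading is None.
At some moment in a run one of baton0, baton1, baton2, baton3, baton4, baton5, bowl, ramekin0, ramekin1, ramekin2 may be knocked a few centimetres aside while the robot is not near it.
It also fails if it takes over 210 s, if anything falls off the work surface, if the arm or the gripper's body presses on something with over 40 N, if the wrist force passes 120 N, or if a joint passes its speed limit or range.

## Robot

A 6-joint arm with a two-finger parallel gripper is mounted at the origin on the work surface. World frame = base frame: x ahead of the robot, y to its left, z up, the work surface at z = 0. Lengths are in m, angles in degrees, forces in N, time in s.
With the tool pointing down it reaches from about 0.35 to 0.775 m from the base axis. Payload 7.3 kg.
Tool frame: the origin (TCP) lies between the finger pads; the fingertips stand 14 mm ahead of it and the grasp point (between the pads) lies 5 mm behind it; z points along the fingers, y is the line along which they close (so a half turn about z gives the same grasp; the last joint's range is limited). The gripper opens to 92 mm and grips with 3 to 60 N. Pads are 19 mm wide; open, the fingers measure 130 mm over their backs; the gripper's body (75 mm by 190 mm) begins 47 mm behind the grasp point.
Start: joints at [59.301, 19.595, 87.324, -0, 73.075, -8.365], TCP at [0.199, 0.486, 0.241] pointing down, gripper open.
Joint ranges: [-145.02, 145.02], [-44.19, 115.74], [2.07, 154.8], [-57.11, 237.11], [16.16, 152.29], [-177.93, 177.93]. Speed limits (degrees/s): [147.25, 147.25, 180, 180, 180, 180].

## Interface

Orientations are given as a 3x3 rotation matrix whose columns are the frame's x, y, z axes.
In Python, from workcell import observe, cams, env gives the robot as it stands. The module is installed in compiled form; this text tells all that it offers.
- The arm moves only by the tool move_arm, never from a script. Its argument "targets" is a list of rows, each a list of 4 numbers: the shift along the tool's x, y, z in cm, then the turn about the tool's z in degrees. In form: [[tx, ty, tz, turn], ...]. A call has 1 to 12 rows; each row shifts and turns the commanded pose from where the row before left it, along the tool's axes as they then stand; what a row does not reach is not made up. A row lasts 1/12 s, in which the tool goes at most 41.7 mm and 7.16 degrees, less where a joint would pass 70% of its speed; a pose out of reach is approached as far as the arm can. A call is refused whole if a number of a shift passes 4.17 or a number of a turn 7.16, either way. A call with a gripper value outside its range is refused whole. "grip" is the closure, from -1 (fully open) to 1 (shut), set as the call begins (left out, the last holds). The fingers move at their own pace and stop on an object; the grip force is fixed at half the most. Time passes only in rows, so rows that do not move let the fingers close. It gives the time, the measured TCP pose, the force, the opening and the grip force at its end, in the units of the state.
- observe(): the state, without advancing time (a new reading comes with each control period).
- cams.grab_frame(name): name is "scene" or "top" or "wrist"; returns a dict with "image" (400x640x3 uint8, blue, green, red), "vfov" (degrees; the focal length in pixels is half the picture's height over the tangent of half this angle, whatever the lens; pixels are square), "cx", "cy" (the principal point, pixels), "R" (3x3) and "t" (3): a world point X has camera coordinates R X + t; the wrist camera has in their place "T_tool_cam" (4x4, takes a point from camera to tool coordinates, whose origin is the TCP and whose axes are the flange's). Camera axes: x right, y down, z forward; pixel columns grow to the right and rows downward; lengths in m; the calibration is good to about 2 mm. A picture is of the moment at which its call begins: read the wrist's pose just before it. There is no depth.
- env.finish_job(): hands the job in; it is judged then, once.
The state is a dict: "clock": time; "joints": joint angles; "joint_velocities": joint speeds; "joint_efforts": joint torques, N m; "tool_pos": TCP position; "tcp_rot": TCP orientation; "wrist_force": force on the tool from outside, world axes, zero at the start; "torque": the same for the moment, N m; "width": finger opening in m; "finger_force": force on a finger pad.
Only numpy, scipy, OpenCV 4.12 (cv2) and the standard library are available. Lean on these libraries where they do the work, as an engineer would, in place of code of your own. Each camera call takes 0.05 s, during which the arm holds its last target. There are 200 camera calls.

## Working session

There is one attempt and no reset: what is moved stays moved. The work goes in short steps, Python scripts to look and compute and a tool call to move; the robot and the scene stay as the last step left them, time stands still between calls to the robot, and variables do not carry over. Pictures are saved under pics/ and viewed, at most 14 in all, crops included, and the job is handed in when it is done.

Besides the shell and the picture viewer there is one more tool, called as name([rows], argument=value, ...), one row to a line, values as JSON. move_arm: Moves the arm, as the interface text tells. Its arguments: {"type":"object","properties":{"targets":{"type":"array","items":{"type":"array","items":{"type":"number"}}},"grip":{"type":"number"}},"required":["targets"]}

```bash
mkdir -p pics; cat > h.py <<'E'
import numpy as np, cv2
from workcell import observe, cams, env
def grab(n):
    s=observe(); f=cams.grab_frame(n); f['image']=np.array(f['image'])
    f['F']=f['image'].shape[0]/2/np.tan(np.radians(f['vfov'])/2)
    if 'R' not in f or f.get('R') is None:
        T=np.eye(4);T[:3,:3]=s['tcp_rot'];T[:3,3]=s['tool_pos']
        W=T@np.array(f['T_tool_cam']); f['R']=W[:3,:3].T; f['t']=-W[:3,:3].T@W[:3,3]
    f['R']=np.array(f['R']);f['t']=np.array(f['t'])
    return f
def ray(f,u,v):
    d=np.array([(u-f['cx'])/f['F'],(v-f['cy'])/f['F'],1.]); return -f['R'].T@f['t'], f['R'].T@d
def onz(f,u,v,z):
    o,d=ray(f,u,v); return o+d*(z-o[2])/d[2]
def proj(f,X):
    c=f['R']@np.asarray(X,float)+f['t']; return c[:2]/c[2]*f['F']+[f['cx'],f['cy']]
def blobs(m,amin=60):
    n,l,st,c=cv2.connectedComponentsWithStats(m.astype(np.uint8)); return [(st[i],c[i],l==i) for i in range(1,n) if st[i][4]>=amin]
def st():
    s=observe(); print('t',round(s['clock'],2),'p',np.round(s['tool_pos'],4),'w',round(s['width'],4),'f',np.round(s['wrist_force'],1),'j',np.round(s['joints'],1)); print(np.round(s['tcp_rot'],3).tolist())
E
python3 - <<'E'
from h import *
st()
for n in ['scene','top']:
    f=grab(n); cv2.imwrite(f'pics/{n}0.png',f['image']); print(n,f['vfov'],f['cx'],f['cy'],np.round(-f['R'].T@f['t'],3),[k for k in f])
E
```

```text
t 0.0 p [0.1993 0.4853 0.24  ] w 0.0917 f [ 0.4  0.7 -0.1] j [59.3 19.6 87.4 -0.  73.1 -8.4]
[[-0.925, 0.38, -0.001], [0.38, 0.925, -0.001], [0.0, -0.002, -1.0]]
scene 48.637508937332186 321.18006473185307 197.13849536084348 [ 1.276 -0.445  0.942] ['image', 'vfov', 'cx', 'cy', 'R', 't', 'F']
top 54.90912490238051 313.3766938392799 200.23374715700157 [ 0.292 -0.021  1.389] ['image', 'vfov', 'cx', 'cy', 'R', 't', 'F']
```

View pics/scene0.png

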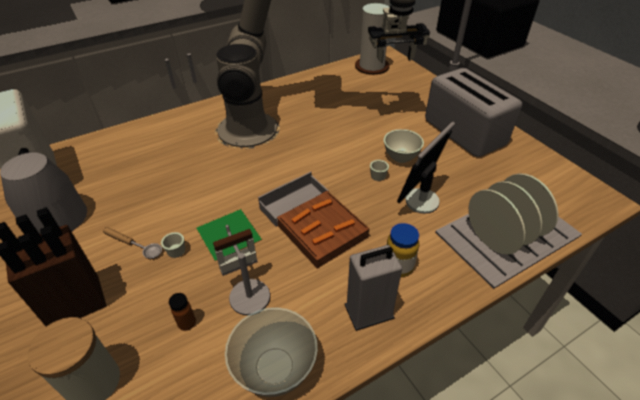

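View pics/top0.png

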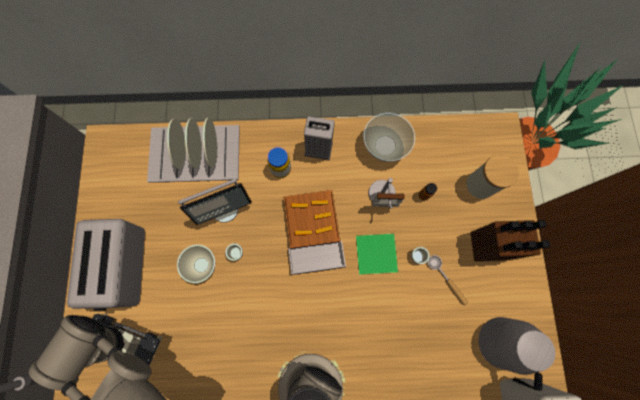

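The scene view shows five carrot sticks on the board (~(320,220)) and the scraper on its hook at (237,250). In the top view the bowl is at (196,264), ramekins at (233,252) and (420,256), the screen at (215,203), jar (278,160), pepper (428,190) and mat (377,254). Next come colour-based measurements.

```bash
python3 - <<'E'
from h import *
f=grab('top'); g=grab('scene')
im=f['image']; hsv=cv2.cvtColor(im,cv2.COLOR_BGR2HSV)
H,S,V=[hsv[...,i].astype(int) for i in range(3)]
def rect(m,z,name,amin=60,fr=f):
    for s,c,b in blobs(m,amin):
        ct=max(cv2.findContours(b.astype(np.uint8),0,2)[0],key=cv2.contourArea)
        r=cv2.minAreaRect(ct); bx=cv2.boxPoints(r); W=np.array([onz(fr,*p,z)[:2] for p in bx])
        e1=W[1]-W[0];e2=W[2]-W[1]
        e=e1 if np.hypot(*e1)>np.hypot(*e2) else e2
        print(name,s[4],'px',c.round(1),'W',W.mean(0).round(4),'dims',np.hypot(*e1).round(3),np.hypot(*e2).round(3),'ang',np.degrees(np.arctan2(e[1],e[0])).round(1))
rect((H>45)&(H<75)&(S>150),0.003,'mat')
roi=np.zeros(H.shape,bool);roi[185:280,275:350]=1
car=(H>9)&(H<25)&(S>190)&(V>150)&roi
rect(car,0.047,'carrot',20)
print('board hsv',hsv[215,305],hsv[240,305],hsv[262,316],'table',hsv[300,220],'carrot',hsv[205,300],hsv[202,320])
rect((H<9)&(S>100)&roi,0.04,'board')
rect((H>100)&(H<125)&(S>150)&(V>80),0.13,'jarlid',40)
white=(S<70)&(V>90)
for nm,(x0,x1,y0,y1),z in [('bowl',(165,225,235,295),.07),('ram0',(222,246,240,264),.045),('ram1',(408,429,244,268),.045)]:
    r=np.zeros(H.shape,bool);r[y0:y1,x0:x1]=1
    m=r&~((H>8)&(H<20)&(S>95)); bs=blobs(m,50); s,c,b=max(bs,key=lambda q:q[0][4])
    ct=max(cv2.findContours(b.astype(np.uint8),0,2)[0],key=cv2.contourArea)
    (u,v),rr=cv2.minEnclosingCircle(ct); print(nm,(u,v),rr,onz(f,u,v,z).round(4),'diam',2*rr/f['F']*(1.389-z))
up=lambda im,x0,x1,y0,y1,k:cv2.resize(im[y0:y1,x0:x1],None,fx=k,fy=k,interpolation=cv2.INTER_CUBIC)
a=up(im,270,470,140,280,4); cv2.imwrite('pics/c1.png',a)
cv2.imwrite('pics/c2.png',up(im,165,305,140,290,4))
cv2.imwrite('pics/c3.png',up(g['image'],150,350,170,320,4))
E
```

```text
mat 1336 px [376.1 253.5] W [ 0.4361 -0.2517] dims 0.134 0.133 ang -87.1
carrot 126 px [319.9 200.1] W [ 0.6316 -0.0591] dims 0.043 0.078 ang -105.6
carrot 564 px [313.5 218.6] W [ 0.5752 -0.0237] dims 0.173 0.137 ang -89.9
carrot 22 px [296.1 242.5] W [0.4781 0.0331] dims 0.034 0.017 ang -77.8
board hsv [ 13 192 154] [ 13 187 157] [  8  31 183] table [ 16 152 196] carrot [ 20 244 202] [ 21 255 200]
jarlid 261 px [277.3 156.9] W [0.7683 0.0877] dims 0.059 0.063 ang 179.1
bowl (195.66929626464844, 263.5196838378906) 20.03219223022461 [0.4145 0.3746 0.07  ] diam 0.13728041623101533
ram0 (233.2083282470703, 251.7916717529297) 9.224357604980469 [0.453 0.253 0.045] diam 0.0644125826147972
ram1 (421.27777099609375, 256.4814758300781) 10.851533889770508 [ 0.4151 -0.4002  0.045 ] diam 0.07577495941773978
```

View pics/c1.png

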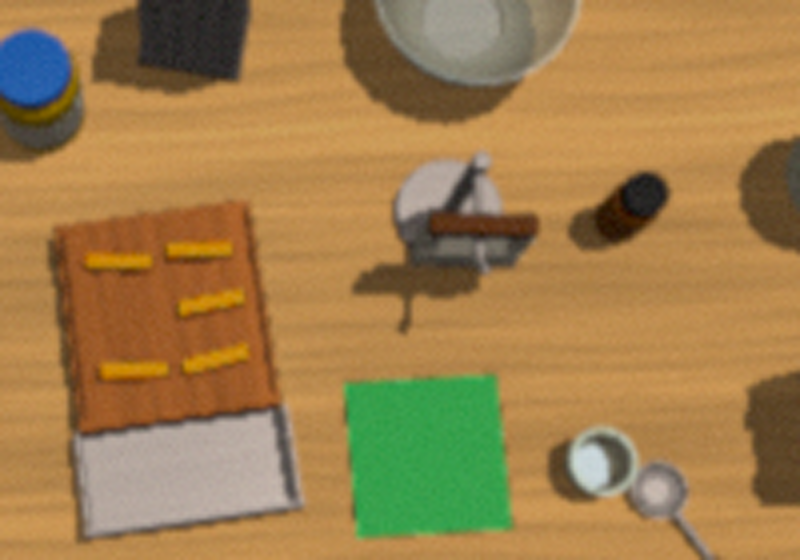

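View pics/c2.png

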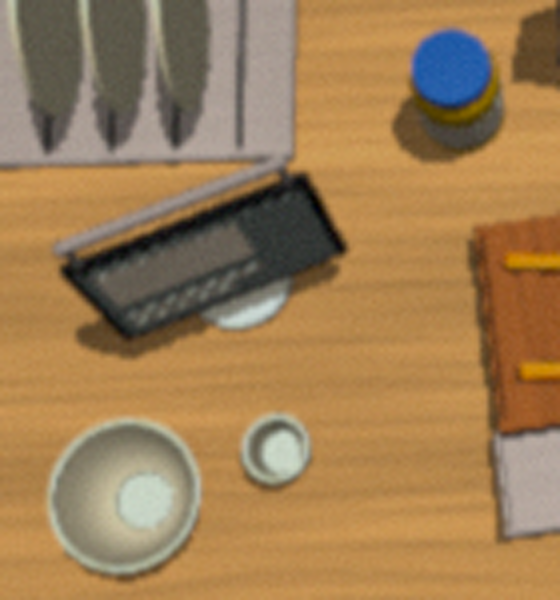

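View pics/c3.png

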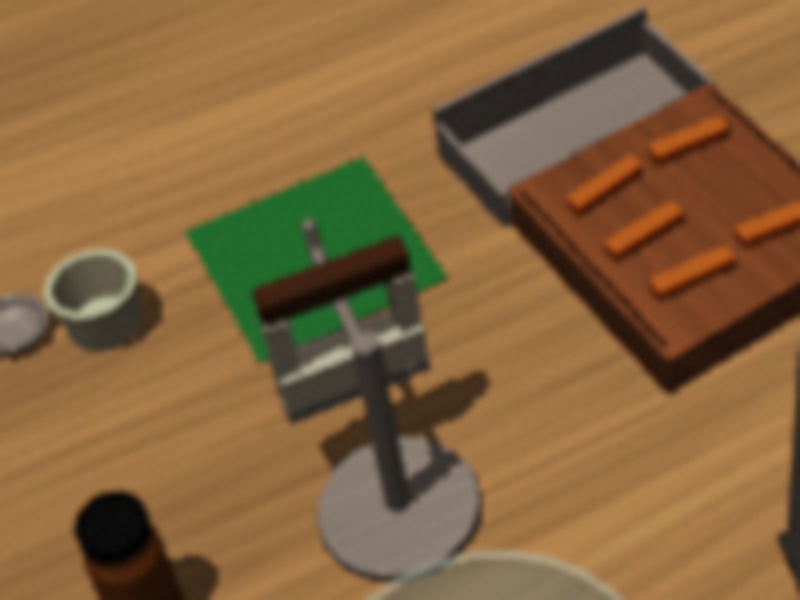

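The crops show the board corners, hook post top (c1 482,160), hook tip (484,268), grip bar ends (430,224)/(538,226), and the screen's rail ends (c2 60,248 / 288,160). Now I turn these into world positions.

```bash
python3 - <<'E'
from h import *
f=grab('top'); g=grab('scene')
c1=lambda u,v:(270+(u-1.5)/4,140+(v-1.5)/4); c2=lambda u,v:(165+(u-1.5)/4,140+(v-1.5)/4); c3=lambda u,v:(150+(u-1.5)/4,170+(v-1.5)/4)
P=lambda n,p,z,fr=f: print(n,onz(fr,*p,z).round(3)[:2])
for p in [(58,228),(246,203),(276,405),(82,432)]: P('board',c1(*p),.04)
for p in [(85,537),(300,510)]: P('tray',c1(*p),.05)
for p in [(347,383),(497,376),(511,527),(357,537)]: P('mat',c1(*p),.003)
P('posttop',c1(482,160),.17);P('tip',c1(484,268),.176);P('bar',c1(430,224),.17);P('bar',c1(538,226),.17);P('foot',c1(447,207),.0)
P('pepper',c1(645,192),.1);P('jar',c1(35,70),.13);P('ram1',c1(602,461),.045);P('ram0',c2(277,450),.045);P('bowl',c2(125,496),.07)
for n,p in dict(rl=(60,248),rr=(288,160),tl=(68,270),tr=(303,178)).items(): P(n,c2(*p),.21)
for n,p in dict(bl=(130,335),br=(345,248)).items(): P(n,c2(*p),.07)
P('posttop s',c3(368,340),.17,g);P('tip s',c3(308,222),.176,g);P('bar s',c3(257,293),.174,g);P('bar s',c3(405,240),.174,g);P('pepper s',c3(115,520),.1,g)
P('foot s',c3(400,505),0,g);P('boardc s',c3(512,187),.04,g);P('boardc s',c3(708,87),.04,g)
E
```

```text
board [0.647 0.073]
board [ 0.665 -0.098]
board [ 0.48  -0.116]
board [0.462 0.055]
tray [0.37  0.053]
tray [ 0.387 -0.132]
mat [ 0.503 -0.184]
mat [ 0.505 -0.321]
mat [ 0.369 -0.322]
mat [ 0.365 -0.185]
posttop [ 0.659 -0.288]
tip [ 0.566 -0.28 ]
bar [ 0.606 -0.24 ]
bar [ 0.602 -0.329]
foot [ 0.666 -0.288]
pepper [ 0.647 -0.442]
jar [0.766 0.085]
ram1 [ 0.421 -0.397]
ram0 [0.452 0.251]
bowl [0.414 0.374]
rl [0.597 0.391]
rr [0.664 0.212]
tl [0.579 0.384]
tr [0.648 0.2  ]
bl [0.553 0.375]
br [0.625 0.189]
posttop s [ 0.659 -0.284]
tip s [ 0.565 -0.28 ]
bar s [ 0.599 -0.325]
bar s [ 0.606 -0.237]
pepper s [ 0.647 -0.439]
foot s [ 0.653 -0.283]
boardc s [ 0.482 -0.116]
boardc s [0.466 0.055]
```

move_arm([
  [0, 0, 0, 7.07],
  [0, 0, 0, 7.07],
  [0, 0, 0, 7.07],
  [0, 0, 0, 7.07],
  [0, 0, 0, 7.07],
  [0, 0, 0, 7.07],
  [0, 0, 0, 7.07],
  [0, 0, 0, 7.07],
  [0, 0, 0, 7.07],
  [0, 0, 0, 7.07],
  [0, 0, 0, 0],
], grip=-1)

```text
clock: 1.22
tool_pos: [0.1995, 0.4856, 0.2407]
tcp_rot: [[0.057, 0.998, -0.0], [0.998, -0.057, -0.0], [-0.0, -0.0, -1.0]]
wrist_force: [0.5, -0.3, 0.3]
width: 0.0917
finger_force: 0.0
```

move_arm([
  [-3.39, 2.02, 0, 0],
  [-3.39, 2.02, 0, 0],
  [-3.39, 2.02, 0, 0],
  [-3.39, 2.02, 0, 0],
  [-3.39, 2.02, 0, 0],
  [-3.39, 2.02, 0, 0],
  [-3.39, 2.02, 0, 0],
  [-3.39, 2.02, 0, 0],
  [-3.39, 2.02, 0, 0],
  [-3.39, 2.02, 0, 0],
  [-3.39, 2.02, 0, 0],
])

```text
clock: 2.13
tool_pos: [0.4021, 0.0996, 0.241]
tcp_rot: [[0.049, 0.999, 0.001], [0.999, -0.049, 0.0], [0.0, 0.001, -1.0]]
wrist_force: [0.6, 1.0, 0.4]
width: 0.0918
finger_force: 0.0
```

move_arm([
  [-3.39, 2.02, 0, 0],
  [-3.39, 2.02, 0, 0],
  [-3.39, 2.02, 0, 0],
  [-3.39, 2.02, 0, 0],
  [-3.39, 2.02, 0, 0],
  [-3.39, 2.02, 0, 0],
  [-3.39, 2.02, 0, 0],
  [-3.39, 2.02, 0, 0],
  [-3.39, 2.02, 0, 0],
  [0, 0, 0, 0],
  [0, 0, 0, 0],
])

```text
clock: 3.05
tool_pos: [0.5671, -0.2145, 0.2394]
tcp_rot: [[0.052, 0.999, -0.001], [0.999, -0.052, 0.001], [0.001, -0.001, -1.0]]
wrist_force: [-0.1, 0.6, -0.5]
width: 0.0917
finger_force: 0.0
```

```bash
cat >> h.py <<'E'
def to(x,y,z,ang=None):
    "shift in tool axes (cm) to world TCP target; ang = wanted angle of tool y axis from above"
    s=observe(); R=np.array(s['tcp_rot']); a=np.degrees(np.arctan2(R[1,1],R[0,1]))
    d=R.T@(np.array([x,y,z])-s['tool_pos'])*100
    print('to',np.round(d,2),'yang',round(a,2),'turn',None if ang is None else round((a-ang+90)%180-90,2))
E
python3 - <<'E'
from h import *
st(); to(.604,-.283,.171,-3)
f=grab('wrist'); print(f['vfov'],f['F'],np.round(-f['R'].T@f['t'],3)); cv2.imwrite('pics/w1.png',f['image'])
for X in [(.604,-.238,.174),(.604,-.328,.174),(.659,-.286,.17),(.566,-.28,.176)]: print(proj(f,X).round(1))
E
```

```text
t 3.05 p [ 0.5671 -0.2145  0.2394] w 0.0917 f [-0.1  0.6 -0.5] j [-28.   28.4  73.7   0.   78.  -25. ]
[[0.052, 0.999, -0.001], [0.999, -0.052, 0.001], [0.001, -0.001, -1.0]]
to [-6.65  4.05  6.83] yang -2.99 turn 0.01
69.16107242634041 290.12731443866596 [ 0.571 -0.144  0.383]
[366.6 240. ]
[367.4 336.7]
[432.4 288.1]
[320.5 291.1]
```

View pics/w1.png

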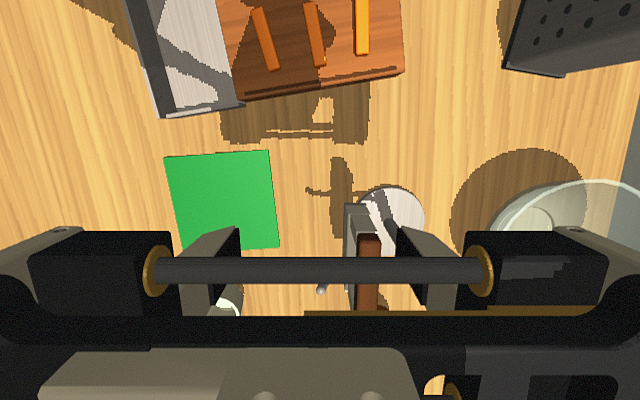

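The wrist view shows the bar at u≈368, with its end at v≈236, as predicted. I'll grip 25 mm to the +y side of the bar's middle so the fingers clear the hook tip and post.

move_arm([
  [-2, 1.9, 0, 0],
  [-2.15, 2.1, 0, 0],
  [0, 0, 0, 0],
  [0, 0, 0, 0],
], grip=0.13)

```text
clock: 3.43
tool_pos: [0.6048, -0.2556, 0.2402]
tcp_rot: [[0.051, 0.999, -0.001], [0.999, -0.051, 0.001], [0.001, -0.001, -1.0]]
wrist_force: [-0.8, 0.2, -0.7]
width: 0.07
finger_force: 0.0
```

```bash
python3 - <<'E'
from h import *
st(); to(.6053,-.258,.161,-3)
E
```

```text
t 3.43 p [ 0.6048 -0.2556  0.2402] w 0.07 f [-0.8  0.2 -0.7] j [-29.6  34.   64.    0.   82.1 -26.7]
[[0.051, 0.999, -0.001], [0.999, -0.051, 0.001], [0.001, -0.001, -1.0]]
to [-0.24  0.07  7.92] yang -2.92 turn 0.08
```

move_arm([
  [-0.24, 0.07, 0, 0],
  [0, 0, 1, 0],
  [0, 0, 2, 0],
  [0, 0, 2, 0],
  [0, 0, 1.5, 0],
  [0, 0, 1.4, 0],
  [0, 0, 0, 0],
  [0, 0, 0, 0],
])

```text
clock: 4.1
tool_pos: [0.6047, -0.2578, 0.1612]
tcp_rot: [[0.052, 0.999, -0.001], [0.999, -0.052, 0.001], [0.001, -0.002, -1.0]]
wrist_force: [-0.8, -0.2, -0.1]
width: 0.0398
finger_force: 0.0
```

move_arm([
  [0, 0, 0, 0],
  [0, 0, 0, 0],
  [0, 0, 0, 0],
  [0, 0, 0, 0],
  [0, 0, 0, 0],
], grip=1)

```text
clock: 4.52
tool_pos: [0.6056, -0.2589, 0.1625]
tcp_rot: [[0.053, 0.999, 0.001], [0.999, -0.053, -0.001], [-0.001, 0.001, -1.0]]
wrist_force: [0.2, 0.5, 2.8]
width: 0.0177
finger_force: 30.0
```

move_arm([
  [0, 0, -1, 0],
  [0, 0, -1, 0],
  [0, 0, -1, 0],
  [0, 0, 0, 0],
  [0, -1, 0, 0],
  [0, -2, 0, 0],
  [0, -2, 0, 0],
  [0, -2, 0, 0],
  [0, -2, 0, 0],
  [0, -2, 0, 0],
  [0, 0, 0, 0],
  [0, 0, 0, 0],
])

```text
clock: 5.52
tool_pos: [0.4952, -0.2531, 0.1923]
tcp_rot: [[0.054, 0.999, 0.001], [0.999, -0.054, -0.0], [-0.0, 0.001, -1.0]]
wrist_force: [0.5, 0.7, -2.8]
width: 0.0177
finger_force: 30.0
```

```bash
python3 - <<'E'
from h import *
st()
g=grab('scene'); cv2.imwrite('pics/s2.png',cv2.resize(g['image'][140:300,160:360],None,fx=4,fy=4,interpolation=cv2.INTER_CUBIC)[:600])
f=grab('top');c1=lambda u,v:(270+(u-1.5)/4,140+(v-1.5)/4)
B=np.array([.5635,-.0215]);a=np.radians(5.8);R=np.array([[np.cos(a),np.sin(a)],[-np.sin(a),np.cos(a)]])
for n in [(86,262),(152,262),(166,250),(232,248),(178,310),(244,297),(100,369),(168,371),(183,366),(249,352)]:
    w=onz(f,*c1(*n),.05)[:2]; print(w.round(3),(R@(w-B)).round(3))
E
```

```text
t 5.52 p [ 0.4952 -0.2531  0.1923] w 0.0177 f [ 0.5  0.7 -2.8] j [-35.   25.2  86.7   0.   68.1 -31.9]
[[0.054, 0.999, 0.001], [0.999, -0.054, -0.0], [-0.0, 0.001, -1.0]]
[0.612 0.048] [0.055 0.064]
[ 0.61  -0.011] [0.048 0.006]
[ 0.621 -0.024] [ 0.057 -0.008]
[ 0.621 -0.083] [ 0.051 -0.067]
[ 0.566 -0.033] [ 0.001 -0.012]
[ 0.576 -0.092] [ 0.005 -0.071]
[0.515 0.037] [-0.042  0.064]
[ 0.511 -0.022] [-0.052  0.005]
[ 0.515 -0.036] [-0.049 -0.009]
[ 0.526 -0.094] [-0.045 -0.068]
```

View pics/s2.png

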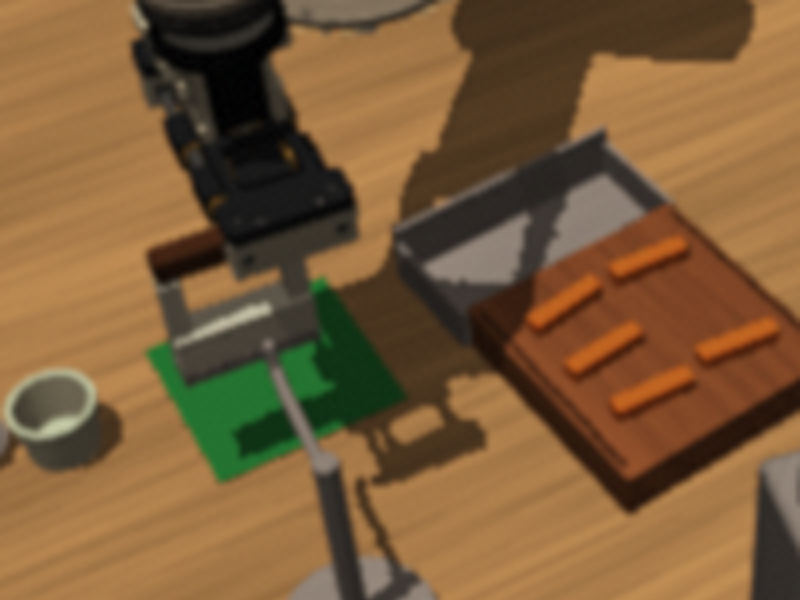

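The scene view shows the scraper clear of the hook and level in the fingers. Next: to the far-left lane of the board.

move_arm([
  [0, 0, 0, -4.45],
  [0, 0, 0, -4.45],
  [3.22, 1.92, -0.1, 0],
  [3.22, 1.92, -0.1, 0],
  [3.22, 1.92, -0.1, 0],
  [3.22, 1.92, -0.1, 0],
  [3.22, 1.92, -0.1, 0],
  [3.22, 1.92, -0.1, 0],
  [3.22, 1.92, -0.1, 0],
  [3.22, 1.92, -0.1, 0],
  [3.22, 1.92, 0, 0],
  [0, 0, 0, 0],
])

```text
clock: 6.62
tool_pos: [0.6402, 0.0601, 0.1992]
tcp_rot: [[-0.108, 0.994, 0.002], [0.994, 0.108, 0.003], [0.003, 0.002, -1.0]]
wrist_force: [-1.2, -0.5, -2.3]
width: 0.0176
finger_force: 30.0
```

```bash
python3 - <<'E'
from h import *
st(); to(.6384,.0529,.136,5.8)
E
```

```text
t 6.62 p [0.6402 0.0601 0.1992] w 0.0176 f [-1.2 -0.5 -2.3] j [-1.5 33.8 70.7  0.2 75.4 -7.8]
[[-0.108, 0.994, 0.002], [0.994, 0.108, 0.003], [0.003, 0.002, -1.0]]
to [-0.72 -0.27  6.31] yang 6.22 turn 0.42
```

move_arm([
  [-0.72, -0.27, 0, 0.4],
  [0, 0, 2, 0],
  [0, 0, 2, 0],
  [0, 0, 1.5, 0],
  [0, 0, 0.6, 0],
  [0, 0, 0, 0],
  [0, 0, 0, 0],
])

```text
clock: 7.2
tool_pos: [0.6361, 0.0447, 0.1392]
tcp_rot: [[-0.094, 0.996, 0.0], [0.996, 0.094, -0.0], [-0.0, 0.0, -1.0]]
wrist_force: [-0.5, 0.4, -1.5]
width: 0.0179
finger_force: 30.0
```

```bash
python3 - <<'E'
from h import *
st(); to(.6384,.0529,.136,5.8)
g=grab('scene'); cv2.imwrite('pics/s3.png',cv2.resize(g['image'][140:300,230:430],None,fx=3,fy=3,interpolation=cv2.INTER_CUBIC))
E
```

```text
t 7.2 p [0.6361 0.0447 0.1392] w 0.0179 f [-0.5  0.4 -1.5] j [-2.9 36.3 76.1 -0.  67.6 -8.3]
[[-0.094, 0.996, 0.0], [0.996, 0.094, -0.0], [-0.0, 0.0, -1.0]]
to [0.79 0.3  0.32] yang 5.41 turn -0.39
```

View pics/s3.png

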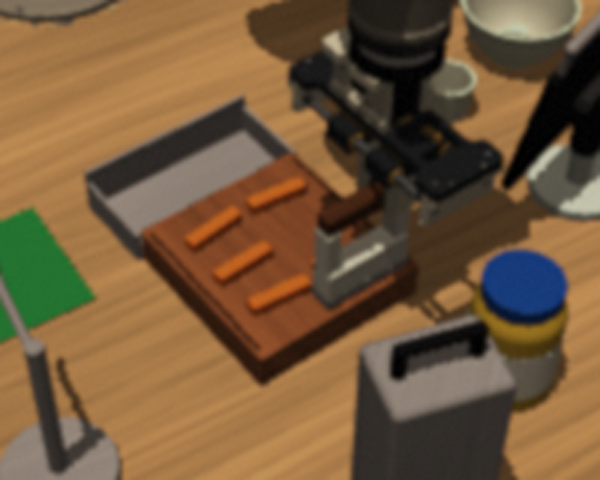

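The scraper is behind the far-left stick, just above the board. Correct 8 mm to the left, then sweep.

move_arm([
  [0.79, 0.2, 0, -0.4],
  [0, 0, 0.25, 0],
  [0, 0, 0, 0],
  [0, 0, 0, 0],
])

```text
clock: 7.58
tool_pos: [0.6371, 0.0539, 0.1365]
tcp_rot: [[-0.103, 0.995, 0.0], [0.995, 0.103, 0.0], [-0.0, 0.0, -1.0]]
wrist_force: [0.4, -0.7, -1.7]
width: 0.0175
finger_force: 30.0
```

move_arm([
  [0, -1.57, 0, 0],
  [0, -1.57, 0, 0],
  [0, -1.57, 0, 0],
  [0, -1.57, 0, 0],
  [0, -1.57, 0, 0],
  [0, -1.57, 0, 0],
  [0, -1.57, 0, 0],
  [0, -1.57, 0, 0],
  [0, -1.57, 0, 0],
  [0, -1.57, 0, 0],
  [0, -1.57, 0, 0],
  [0, -1.57, 0, 0],
])

```text
clock: 8.58
tool_pos: [0.4491, 0.0342, 0.1366]
tcp_rot: [[-0.102, 0.995, 0.001], [0.995, 0.102, -0.0], [-0.0, 0.001, -1.0]]
wrist_force: [-0.1, -0.7, -1.3]
width: 0.0178
finger_force: 30.0
```

move_arm([
  [0, 0, 0, 0],
  [0, 0, 0, 0],
  [0, 0, 0, 0],
])

```text
clock: 8.83
tool_pos: [0.4508, 0.0343, 0.1367]
tcp_rot: [[-0.102, 0.995, 0.002], [0.995, 0.102, -0.0], [-0.0, 0.002, -1.0]]
wrist_force: [0.6, 0.2, -1.1]
width: 0.0177
finger_force: 30.0
```

```bash
python3 - <<'E'
from h import *
st(); to(.5635-.107*.9949-.0665*.1011,-.0215-.107*.1011+.0665*.9949,.136,5.8)
g=grab('scene'); cv2.imwrite('pics/s4.png',cv2.resize(g['image'][140:300,230:430],None,fx=3,fy=3,interpolation=cv2.INTER_CUBIC))
E
```

```text
t 8.83 p [0.4508 0.0343 0.1367] w 0.0177 f [ 0.6  0.2 -1.1] j [ -5.4  19.  106.9   0.   53.9 -11.3]
[[-0.102, 0.995, 0.002], [0.995, 0.102, -0.0], [-0.0, 0.002, -1.0]]
to [-0.04 -0.05  0.07] yang 5.86 turn 0.06
```

View pics/s4.png

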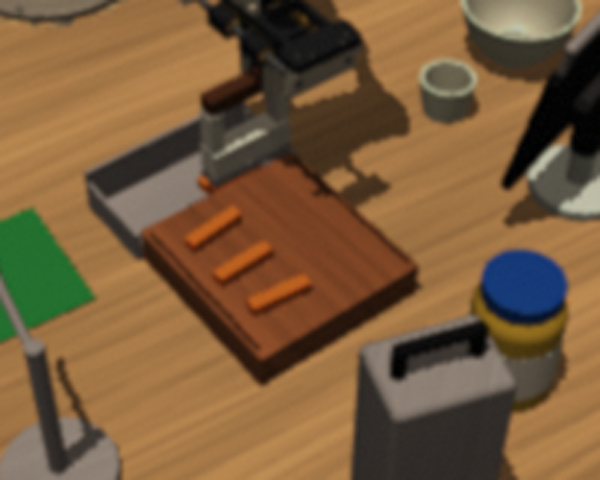

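The left lane is cleared, with both sticks in the tray. Now the right lane.

move_arm([
  [0, 0, -2, 0],
  [0, 0, -2, 0],
  [-1.4, 3.15, 0, 0],
  [-1.4, 3.15, 0, 0],
  [-1.4, 3.15, 0, 0],
  [-1.4, 3.15, 0, 0],
  [-1.4, 3.15, 0, 0],
  [-1.4, 3.15, 0, 0],
  [0, 0, 0, 0],
  [0, 0, 0, 0],
  [0, 0, 0, 0],
])

```text
clock: 9.8
tool_pos: [0.646, -0.0297, 0.1752]
tcp_rot: [[-0.102, 0.995, -0.002], [0.995, 0.102, 0.0], [0.001, -0.002, -1.0]]
wrist_force: [-0.8, -0.3, 0.2]
width: 0.0178
finger_force: 30.0
```

```bash
python3 - <<'E'
from h import *
st(); to(.5635+.082*.9949+.0175*.1011,-.0215+.082*.1011-.0175*.9949,.136,5.8)
E
```

```text
t 9.8 p [ 0.646  -0.0297  0.1752] w 0.0178 f [-0.8 -0.3  0.2] j [ -9.4  35.4  71.7   0.   73.  -15.3]
[[-0.102, 0.995, -0.002], [0.995, 0.102, 0.0], [0.001, -0.002, -1.0]]
to [-0.11  0.08  3.92] yang 5.87 turn 0.07
```

move_arm([
  [-0.1, 0, 1.5, 0],
  [0, 0, 1.5, 0],
  [0, 0, 0.85, 0],
  [0, 0, 0, 0],
  [0, 0, 0, 0],
])

```text
clock: 10.22
tool_pos: [0.6459, -0.0305, 0.1379]
tcp_rot: [[-0.103, 0.995, -0.001], [0.995, 0.103, 0.0], [0.0, -0.001, -1.0]]
wrist_force: [0.7, 0.6, -1.7]
width: 0.0176
finger_force: 30.0
```

move_arm([
  [0, -1.57, 0, 0],
  [0, -1.57, 0, 0],
  [0, -1.57, 0, 0],
  [0, -1.57, 0, 0],
  [0, -1.57, 0, 0],
  [0, -1.57, 0, 0],
  [0, -1.57, 0, 0],
  [0, -1.57, 0, 0],
  [0, -1.57, 0, 0],
  [0, -1.57, 0, 0],
  [0, -1.57, 0, 0],
  [0, -1.57, 0, 0],
])

```text
clock: 11.22
tool_pos: [0.4589, -0.0503, 0.1392]
tcp_rot: [[-0.102, 0.995, 0.003], [0.995, 0.102, -0.001], [-0.001, 0.003, -1.0]]
wrist_force: [0.2, -0.2, -1.7]
width: 0.0177
finger_force: 30.0
```

move_arm([
  [0, -0.2, 0, 0],
  [0, 0, 0, 0],
  [0, 0, -2, 0],
  [0, 0, -3, 0],
  [0, 0, -3, 0],
  [0, 0, 0, 0],
])

```text
clock: 11.72
tool_pos: [0.461, -0.0511, 0.2238]
tcp_rot: [[-0.102, 0.995, 0.012], [0.995, 0.102, -0.003], [-0.004, 0.011, -1.0]]
wrist_force: [1.2, -0.0, 0.0]
width: 0.0182
finger_force: 30.0
```

```bash
python3 - <<'E'
from h import *
st()
g=grab('scene'); a=cv2.resize(g['image'][140:280,230:400],None,fx=3,fy=3,interpolation=cv2.INTER_CUBIC)
g=grab('top'); b=cv2.resize(g['image'][180:280,270:370],None,fx=3,fy=3,interpolation=cv2.INTER_CUBIC)
c=np.zeros((420,800,3),np.uint8); c[:,:510]=a; c[:300,500:]=b; cv2.imwrite('pics/s5.png',c)
E
```

```text
t 11.72 p [ 0.461  -0.0511  0.2238] w 0.0182 f [ 1.2 -0.   0. ] j [-15.8  13.7  98.5   0.   67.  -21.7]
[[-0.102, 0.995, 0.012], [0.995, 0.102, -0.003], [-0.004, 0.011, -1.0]]
```

View pics/s5.png

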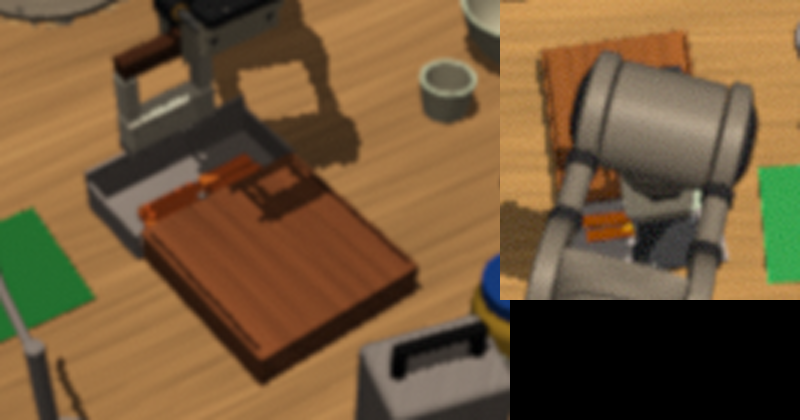

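The board is clear and all the sticks appear to be in the tray. I'll check them properly once the arm is out of the way, and hang the scraper back now.

move_arm([
  [0, 0, 0, 4.45],
  [0, 0, 0, 4.45],
  [-3.3, 0.7, 0.5, 0],
  [-3.3, 0.7, 0.5, 0],
  [-3.3, 0.7, 0.5, 0],
  [-3.3, 0.7, 0.5, 0],
  [-3.3, 0.7, 0.5, 0],
  [-3.3, 0.7, 0.5, 0],
  [0, 0, 0, 0],
  [0, 0, 0, 0],
  [0, 0, 0, 0],
])

```text
clock: 12.73
tool_pos: [0.488, -0.2496, 0.1864]
tcp_rot: [[0.053, 0.999, -0.002], [0.999, -0.053, 0.002], [0.002, -0.002, -1.0]]
wrist_force: [-0.2, 0.3, -0.5]
width: 0.0176
finger_force: 30.0
```

```bash
python3 - <<'E'
from h import *
st(); to(.4952,-.2531,.1925,-3.05)
f=grab('top'); hsv=cv2.cvtColor(f['image'],cv2.COLOR_BGR2HSV);H,S,V=[hsv[...,i].astype(int) for i in range(3)]
m=(H>16)&(H<26)&(S>225)&(V>120); m[:,:270]=0;m[:,370:]=0;m[:180]=0;m[290:]=0
B=np.array([.5635,-.0215]);a=np.radians(5.8);R=np.array([[np.cos(a),np.sin(a)],[-np.sin(a),np.cos(a)]])
for s,c,b in blobs(m,8):
    v,u=np.nonzero(b); q=np.array([R@(onz(f,x,y,.015)[:2]-B) for x,y in zip(u,v)]); print(s[4],q.mean(0).round(3),q.min(0).round(3),q.max(0).round(3))
E
```

```text
t 12.73 p [ 0.488  -0.2496  0.1864] w 0.0176 f [-0.2  0.3 -0.5] j [-35.1  24.9  88.3   0.   67.1 -32.1]
[[0.053, 0.999, -0.002], [0.999, -0.053, 0.002], [0.002, -0.002, -1.0]]
to [-0.31  0.74 -0.61] yang -3.06 turn -0.01
13 [-0.118  0.024] [-0.122  0.012] [-0.114  0.031]
22 [-0.132  0.032] [-0.135  0.01 ] [-0.127  0.057]
```

move_arm([
  [-0.31, 0.74, -0.65, 0],
  [0, 0, 0, 0],
  [0, 1.5, 0, 0],
  [0, 2, 0, 0],
  [0, 2, 0, 0],
  [0, 2, 0, 0],
  [0, 2, 0, 0],
  [0, 1.5, 0, 0],
  [0, 0, 0, 0],
  [0, 0, 0, 0],
])

```text
clock: 13.62
tool_pos: [0.6055, -0.2583, 0.1936]
tcp_rot: [[0.051, 0.999, -0.001], [0.999, -0.051, 0.001], [0.001, -0.001, -1.0]]
wrist_force: [-0.1, 0.5, -2.1]
width: 0.0175
finger_force: 30.0
```

```bash
python3 - <<'E'
from h import *
st(); to(.6053,-.2583,.163,-3)
E
```

```text
t 13.62 p [ 0.6055 -0.2583  0.1936] w 0.0175 f [-0.1  0.5 -2.1] j [-29.8  35.9  67.9   0.   76.3 -26.8]
[[0.051, 0.999, -0.001], [0.999, -0.051, 0.001], [0.001, -0.001, -1.0]]
to [-0.   -0.02  3.06] yang -2.92 turn 0.08
```

move_arm([
  [0, 0, 1, 0],
  [0, 0, 1, 0],
  [0, 0, 0.6, 0],
  [0, 0, 0.4, 0],
  [0, 0, 0, 0],
  [0, 0, 0, 0],
])

```text
clock: 14.12
tool_pos: [0.6053, -0.2597, 0.1641]
tcp_rot: [[0.053, 0.999, -0.0], [0.999, -0.053, 0.0], [0.0, -0.0, -1.0]]
wrist_force: [0.5, -0.1, -1.6]
width: 0.0177
finger_force: 30.0
```

move_arm([
  [0, 0, 0, 0],
  [0, 0, 0, 0],
  [0, 0, 0, 0],
  [0, 0, 0, 0],
  [0, 0, 0, 0],
], grip=0.13)

```text
clock: 14.53
tool_pos: [0.6056, -0.2597, 0.1644]
tcp_rot: [[0.053, 0.999, 0.0], [0.999, -0.053, -0.0], [-0.0, 0.0, -1.0]]
wrist_force: [0.3, 0.0, -0.6]
width: 0.0396
finger_force: 0.0
```

move_arm([
  [0, 0, -1, 0],
  [0, 0, -2, 0],
  [0, 0, -2, 0],
  [0, 0, -3, 0],
  [0, 0, -3, 0],
  [0, -3, 0, 0],
  [0, -3, 0, 0],
  [0, 0, 0, 0],
  [0, 0, 0, 0],
])

```text
clock: 15.28
tool_pos: [0.5446, -0.2564, 0.2756]
tcp_rot: [[0.054, 0.999, 0.001], [0.999, -0.054, -0.0], [-0.0, 0.001, -1.0]]
wrist_force: [0.2, 0.1, 0.8]
width: 0.0398
finger_force: 0.0
```

```bash
python3 - <<'E'
from h import *
st()
g=grab('scene'); a=cv2.resize(g['image'][170:310,150:350],None,fx=4,fy=4,interpolation=cv2.INTER_CUBIC)
cv2.imwrite('pics/s6.png',a)
E
```

```text
t 15.28 p [ 0.5446 -0.2564  0.2756] w 0.0398 f [0.2 0.1 0.8] j [-32.5  26.6  70.9   0.   82.4 -29.4]
[[0.054, 0.999, 0.001], [0.999, -0.054, -0.0], [-0.0, 0.001, -1.0]]
```

View pics/s6.png

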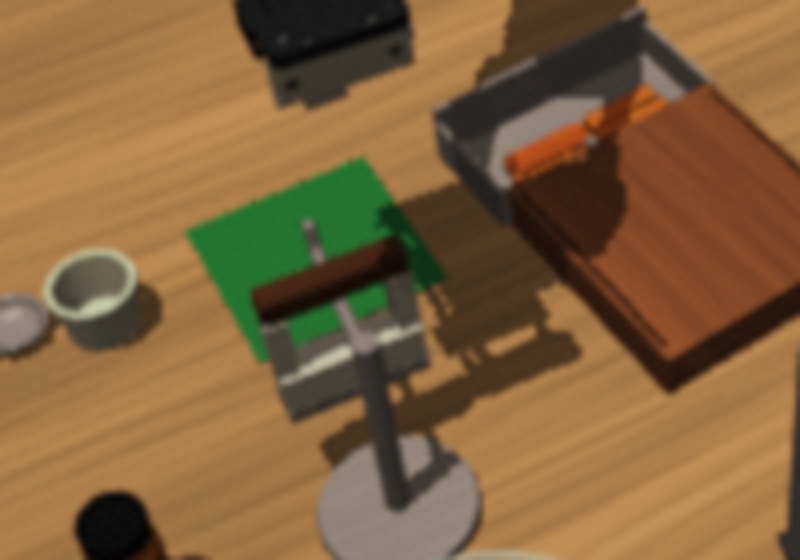

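The scraper hangs as it did at the start, and the sticks lie in the tray. Next I take a closer wrist view of the tray and refine the ramekin's position.

```bash
python3 - <<'E'
from h import *
g=grab('scene');c3=lambda u,v:(150+(u-1.5)/4,170+(v-1.5)/4)
print('ram1 scene',onz(g,*c3(91,287),.045).round(4))
f=grab('wrist'); cv2.imwrite('pics/w2.png',f['image'][:260])
to(.4485,-.397,.08,-3)
E
```

```text
ram1 scene [ 0.4239 -0.3965  0.045 ]
to [-14.52  -9.07  19.47] yang -3.02 turn -0.02
```

View pics/w2.png

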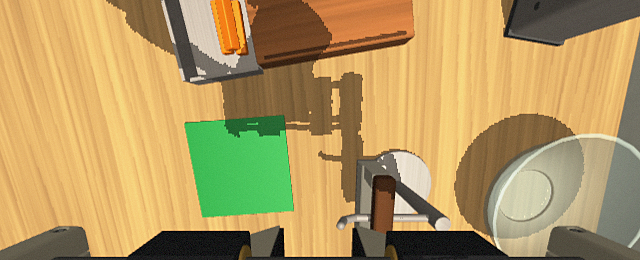

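move_arm([
  [-2.9, -1.78, 0, 0],
  [-2.9, -1.78, 0, 0],
  [-2.9, -1.78, 0, 0],
  [-2.9, -1.78, 0, 0],
  [-2.9, -1.78, 0, 0],
  [0, 0, 4, 0],
  [0, 0, 4, 0],
  [0, 0, 4, 0],
  [0, 0, 4, 0],
  [0, 0, 3, 0],
  [0, 0, 0, 0],
  [0, 0, 0, 0],
], grip=0.35)

```text
clock: 16.43
tool_pos: [0.4492, -0.3963, 0.083]
tcp_rot: [[0.053, 0.999, -0.002], [0.999, -0.053, 0.002], [0.002, -0.002, -1.0]]
wrist_force: [0.3, -0.8, -0.3]
width: 0.0299
finger_force: 0.0
```

```bash
python3 - <<'E'
from h import *
st(); to(.450,-.3965,.032,-3)
g=grab('scene'); cv2.imwrite('pics/x.png',g['image'])
E
```

```text
t 16.43 p [ 0.4492 -0.3963  0.083 ] w 0.0299 f [ 0.3 -0.8 -0.3] j [-48.7  36.4  86.2   0.   57.6 -45.7]
[[0.053, 0.999, -0.002], [0.999, -0.053, 0.002], [0.002, -0.002, -1.0]]
to [-0.03  0.09  5.1 ] yang -3.01 turn -0.01
```

move_arm([
  [0, 0.1, 1.5, 0],
  [0, 0, 1.5, 0],
  [0, 0, 1, 0],
  [0, 0, 1, 0],
  [0, 0, 0, 0],
  [0, 0, 0, 0],
])

```text
clock: 16.98
tool_pos: [0.4504, -0.3969, 0.0348]
tcp_rot: [[0.053, 0.999, 0.001], [0.999, -0.053, -0.0], [-0.0, 0.001, -1.0]]
wrist_force: [0.5, -0.5, 1.0]
width: 0.0298
finger_force: 0.0
```

move_arm([
  [0, 0, 0, 0],
  [0, 0, 0, 0],
  [0, 0, 0, 0],
  [0, 0, 0, 0],
], grip=1)

```text
clock: 17.32
tool_pos: [0.4499, -0.3968, 0.0349]
tcp_rot: [[0.053, 0.999, 0.0], [0.999, -0.053, -0.001], [-0.001, 0.0, -1.0]]
wrist_force: [-2.3, -0.1, 9.8]
width: 0.0087
finger_force: 28.3
```

move_arm([
  [0, 0, -1, 0],
  [0, 0, -2, 0],
  [0, 0, -2, 0],
  [2.17, -0.26, 0, 0],
  [2.17, -0.26, 0, 0],
  [2.17, -0.26, 0, 0],
  [2.17, -0.26, 0, 0],
  [2.17, -0.26, 0, 0],
  [0, 0, 0, 0],
  [0, 0, 0, 0],
])

```text
clock: 18.15
tool_pos: [0.4432, -0.2869, 0.0849]
tcp_rot: [[0.051, 0.999, 0.001], [0.999, -0.051, -0.0], [-0.0, 0.001, -1.0]]
wrist_force: [0.3, 0.3, -1.8]
width: 0.0072
finger_force: 30.0
```

```bash
python3 - <<'E'
from h import *
st(); to(.4425,-.288,.037,-3)
g=grab('scene'); cv2.imwrite('pics/s7.png',cv2.resize(g['image'][190:300,130:280],None,fx=4,fy=4,interpolation=cv2.INTER_CUBIC))
E
```

```text
t 18.15 p [ 0.4432 -0.2869  0.0849] w 0.0072 f [ 0.3  0.3 -1.8] j [-41.2  30.   98.3   0.   51.6 -38.3]
[[0.051, 0.999, 0.001], [0.999, -0.051, -0.0], [-0.0, 0.001, -1.0]]
to [-0.11 -0.07  4.79] yang -2.94 turn 0.06
```

View pics/s7.png

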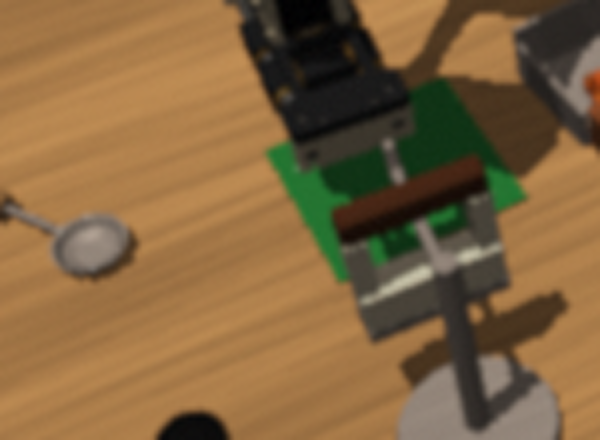

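The ramekin is in the gripper and gone from its old spot. Lower it onto the mat.

move_arm([
  [0, 0, 1.5, 0],
  [0, 0, 1.5, 0],
  [0, 0, 0.8, 0],
  [0, 0, 0.4, 0],
  [0, 0, 0.3, 0],
  [0, 0, 0, 0],
  [0, 0, 0, 0],
])

```text
clock: 18.78
tool_pos: [0.4441, -0.2888, 0.0409]
tcp_rot: [[0.054, 0.999, 0.003], [0.999, -0.054, -0.002], [-0.002, 0.003, -1.0]]
wrist_force: [2.1, 1.6, 11.0]
width: 0.007
finger_force: 30.8
```

move_arm([
  [0, 0, 0, 0],
  [0, 0, 0, 0],
  [0, 0, 0, 0],
  [0, 0, 0, 0],
], grip=0.35)

```text
clock: 19.12
tool_pos: [0.4427, -0.2878, 0.0391]
tcp_rot: [[0.053, 0.999, -0.0], [0.999, -0.053, 0.0], [0.0, -0.0, -1.0]]
wrist_force: [0.4, 0.2, 0.6]
width: 0.0281
finger_force: 0.0
```

move_arm([
  [0, 0, -1, 0],
  [0, 0, -1.5, 0],
  [0, 0, -2, 0],
  [0, 0, -4, 0],
  [0, 0, -4, 0],
  [0, 0, -4, 0],
  [0, 0, -4, 0],
  [0, 0, 0, 0],
  [0, 0, 0, 0],
])

```text
clock: 19.87
tool_pos: [0.4435, -0.2882, 0.2472]
tcp_rot: [[0.053, 0.999, 0.005], [0.999, -0.053, -0.004], [-0.004, 0.005, -1.0]]
wrist_force: [0.9, 0.6, 0.1]
width: 0.0297
finger_force: 0.0
```

move_arm([
  [3.84, -0.34, 0, 0],
  [3.84, -0.34, 0, 0],
  [3.84, -0.34, 0, 0],
  [3.84, -0.34, 0, 0],
  [3.84, -0.34, 0, 0],
  [3.84, -0.34, 0, 0],
  [3.84, -0.34, 0, 0],
  [3.84, -0.34, 0, 0],
  [3.84, -0.34, 0, 0],
  [3.84, -0.34, 0, 0],
  [3.84, -0.34, 0, 0],
  [0, 0, 0, 0],
])

```text
clock: 20.87
tool_pos: [0.4259, 0.1417, 0.2429]
tcp_rot: [[0.047, 0.999, -0.003], [0.999, -0.047, 0.002], [0.002, -0.003, -1.0]]
wrist_force: [-0.6, -0.4, 0.1]
width: 0.0301
finger_force: 0.0
```

move_arm([
  [0, 0, 0, 0],
  [0, 0, 0, 0],
])

```text
clock: 21.03
tool_pos: [0.4271, 0.136, 0.2432]
tcp_rot: [[0.052, 0.999, -0.002], [0.999, -0.052, -0.001], [-0.001, -0.002, -1.0]]
wrist_force: [-0.5, -0.6, -0.4]
width: 0.0298
finger_force: 0.0
```

```bash
cat >> h.py <<'E'
def circ(f,g0,rad,z,dbg=None):
    "rim circle near world guess: non-wood pixels, enclosing circle on plane z"
    hsv=cv2.cvtColor(f['image'],cv2.COLOR_BGR2HSV).astype(int); m=(hsv[...,1]<95)&(hsv[...,2]>95)
    c=proj(f,[*g0,z]); d=np.linalg.norm(proj(f,[g0[0]+rad,g0[1],z])-c)
    yy,xx=np.mgrid[:400,:640]; m&=np.hypot(xx-c[0],yy-c[1])<1.6*d
    s,cc,b=max(blobs(m,30),key=lambda q:q[0][4])
    ct=np.vstack(cv2.findContours(b.astype(np.uint8),0,2)[0])[:,0]
    W=np.array([onz(f,*p,z)[:2] for p in cv2.convexHull(ct.astype(np.int32))[:,0]])
    (x,y),r=cv2.minEnclosingCircle((W*1e3).astype(np.float32)); print('guess px',c.round(),'n',s[4],'ctr',round(x/1e3,4),round(y/1e3,4),'r mm',round(r,1))
E
python3 - <<'E'
from h import *
st()
f=grab('wrist'); circ(f,(.452,.251),.03,.045); cv2.imwrite('pics/w3.png',f['image'])
t=grab('top'); circ(t,(.422,-.397),.03,.045); circ(t,(.415,-.288),.03,.048); circ(t,(.414,.374),.065,.07)
g=grab('scene'); circ(g,(.452,.251),.03,.045); circ(g,(.414,.374),.065,.07); circ(g,(.415,-.288),.03,.048)
print(proj(f,(.414,.374,.07)))
E
```

```text
t 21.03 p [0.4271 0.136  0.2432] w 0.0298 f [-0.5 -0.6 -0.4] j [ 7.9 11.5 98.2 -0.  70.4 10.9]
[[0.052, 0.999, -0.002], [0.999, -0.052, -0.001], [-0.001, -0.002, -1.0]]
guess px [335.  74.] n 2452 ctr 0.4538 0.2527 r mm 29.6
guess px [420. 255.] n 49 ctr 0.402 -0.4309 r mm 19.9
guess px [389. 257.] n 234 ctr 0.4215 -0.2876 r mm 32.0
guess px [196. 264.] n 1409 ctr 0.4218 0.3551 r mm 85.9
guess px [378. 165.] n 139 ctr 0.4543 0.2567 r mm 31.0
guess px [402. 140.] n 764 ctr 0.4166 0.3762 r mm 66.0
guess px [210. 223.] n 240 ctr 0.4212 -0.2868 r mm 30.9
[289.37238712 -75.2977444 ]
```

View pics/w3.png

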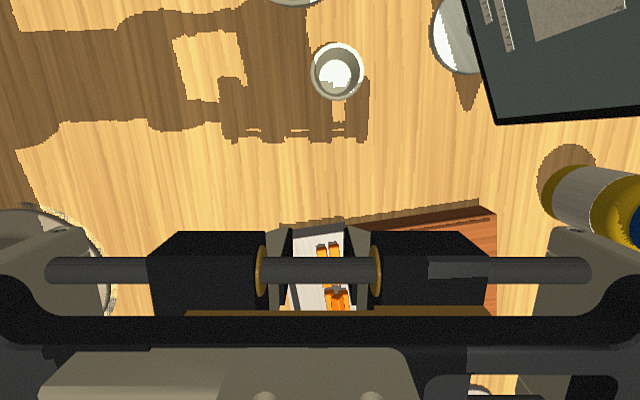

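The wrist view shows ramekin0 at (337,72), which gives (0.454, 0.253) with a radius of 29.6 mm. Ramekin1 now stands on the mat. Next I pinch ramekin0 on its near side.

move_arm([
  [2.91, -0.17, 0, 0],
  [2.91, -0.17, 0, 0],
  [2.91, -0.17, 0, 0],
  [2.91, -0.17, 0, 0],
  [0, 0, 4, 0],
  [0, 0, 4, 0],
  [0, 0, 4, 0],
  [0, 0, 4, 0],
  [0, 0, 0, 0],
  [0, 0, 0, 0],
  [0, 0, 0, 0],
])

```text
clock: 22.1
tool_pos: [0.4287, 0.2527, 0.0861]
tcp_rot: [[0.054, 0.999, 0.002], [0.999, -0.054, 0.001], [0.001, 0.002, -1.0]]
wrist_force: [0.1, 0.2, 0.1]
width: 0.0295
finger_force: 0.0
```

```bash
python3 - <<'E'
from h import *
st(); to(.4263,.2527,.034,-3)
g=grab('scene'); circ(g,(.454,.253),.03,.045)
E
```

```text
t 22.1 p [0.4287 0.2527 0.0861] w 0.0295 f [0.1 0.2 0.1] j [ 21.7  27.4 103.2   0.   49.3  24.8]
[[0.054, 0.999, 0.002], [0.999, -0.054, 0.001], [0.001, 0.002, -1.0]]
to [-0.01 -0.25  5.21] yang -3.11 turn -0.11
guess px [379. 166.] n 47 ctr 0.4503 0.2433 r mm 27.0
```

move_arm([
  [0, -0.25, 1.5, 0],
  [0, 0, 1.5, 0],
  [0, 0, 1.2, 0],
  [0, 0, 1, 0],
  [0, 0, 0, 0],
  [0, 0, 0, 0],
])

```text
clock: 22.65
tool_pos: [0.4255, 0.2532, 0.0334]
tcp_rot: [[0.053, 0.999, 0.002], [0.999, -0.053, 0.001], [0.001, 0.002, -1.0]]
wrist_force: [0.8, 0.4, 0.7]
width: 0.0299
finger_force: 0.0
```

move_arm([
  [0, 0, 0, 0],
  [0, 0, 0, 0],
  [0, 0, 0, 0],
  [0, 0, 0, 0],
], grip=1)

```text
clock: 22.98
tool_pos: [0.4256, 0.2533, 0.0331]
tcp_rot: [[0.053, 0.999, 0.002], [0.999, -0.053, 0.001], [0.001, 0.002, -1.0]]
wrist_force: [-2.7, -1.2, 13.4]
width: 0.0088
finger_force: 28.5
```

move_arm([
  [0, 0, -1, 0],
  [0, 0, -2, 0],
  [0, 0, -4, 0],
  [0, 0, -4, 0],
  [0, 0, -2, 0],
  [0, 0, 0, 0],
  [0, 0, 0, 0],
])

```text
clock: 23.57
tool_pos: [0.4247, 0.2531, 0.1635]
tcp_rot: [[0.053, 0.999, 0.002], [0.999, -0.053, 0.001], [0.001, 0.002, -1.0]]
wrist_force: [-0.6, 0.2, -1.3]
width: 0.0072
finger_force: 29.9
```

```bash
python3 - <<'E'
from h import *
st(); to(.3975,-.217,.16,-3)
E
```

```text
t 23.57 p [0.4247 0.2531 0.1635] w 0.0072 f [-0.6  0.2 -1.3] j [21.9 20.9 98.7  0.  60.2 24.9]
[[0.053, 0.999, 0.002], [0.999, -0.053, 0.001], [0.001, 0.002, -1.0]]
to [-47.09  -0.24   0.29] yang -3.03 turn -0.03
```

move_arm([
  [-2.6, 0, 0, 0],
  [-3.9, 0, 0, 0],
  [-3.9, 0, 0, 0],
  [-3.9, 0, 0, 0],
  [-3.9, 0, 0, 0],
  [-3.9, 0, 0, 0],
  [-3.9, 0, 0, 0],
  [-3.9, 0, 0, 0],
  [-3.9, 0, 0, 0],
  [-3.9, 0, 0, 0],
  [-3.9, 0, 0, 0],
  [-3.9, -0.2, 0, 0],
])

```text
clock: 24.57
tool_pos: [0.3971, -0.2025, 0.1606]
tcp_rot: [[0.053, 0.999, -0.003], [0.999, -0.053, 0.003], [0.002, -0.003, -1.0]]
wrist_force: [0.6, 0.5, -1.0]
width: 0.0073
finger_force: 29.9
```

move_arm([
  [-1.5, 0, 0, 0],
  [0, 0, 0, 0],
  [0, 0, 4, 0],
  [0, 0, 3, 0],
  [0, 0, 0, 0],
  [0, 0, 0, 0],
  [0, 0, 0, 0],
])

```text
clock: 25.15
tool_pos: [0.3982, -0.2157, 0.0929]
tcp_rot: [[0.052, 0.999, 0.0], [0.999, -0.052, 0.0], [0.0, -0.0, -1.0]]
wrist_force: [1.0, -0.3, -1.4]
width: 0.0073
finger_force: 29.9
```

```bash
python3 - <<'E'
from h import *
st(); to(.3975,-.217,.0375,-3)
E
```

```text
t 25.15 p [ 0.3982 -0.2157  0.0929] w 0.0073 f [ 1.  -0.3 -1.4] j [-38.2  23.1 109.5   0.   47.3 -35.2]
[[0.052, 0.999, 0.0], [0.999, -0.052, 0.0], [0.0, -0.0, -1.0]]
to [-0.13 -0.06  5.54] yang -2.99 turn 0.01
```

move_arm([
  [-0.1, 0, 1.5, 0],
  [0, 0, 1.5, 0],
  [0, 0, 1.3, 0],
  [0, 0, 0.6, 0],
  [0, 0, 0.4, 0],
  [0, 0, 0, 0],
  [0, 0, 0, 0],
])

```text
clock: 25.73
tool_pos: [0.3983, -0.2175, 0.0408]
tcp_rot: [[0.052, 0.999, 0.001], [0.999, -0.052, -0.001], [-0.001, 0.001, -1.0]]
wrist_force: [-2.4, 1.0, 7.2]
width: 0.0068
finger_force: 30.2
```

move_arm([
  [0, 0, 0, 0],
  [0, 0, 0, 0],
  [0, 0, 0, 0],
  [0, 0, 0, 0],
], grip=0.35)

```text
clock: 26.07
tool_pos: [0.3982, -0.2174, 0.0397]
tcp_rot: [[0.053, 0.999, 0.001], [0.999, -0.053, -0.001], [-0.001, 0.001, -1.0]]
wrist_force: [0.1, -0.1, -0.1]
width: 0.0279
finger_force: 0.0
```

move_arm([
  [0, 0, -1, 0],
  [0, 0, -1.5, 0],
  [0, 0, -2, 0],
  [0, 0, -4, 0],
  [0, 0, -4, 0],
  [0, 0, -4, 0],
  [0, 0, -4, 0],
  [0, 0, 0, 0],
  [0, 0, 0, 0],
])

```text
clock: 26.82
tool_pos: [0.3986, -0.2179, 0.2464]
tcp_rot: [[0.053, 0.999, 0.005], [0.999, -0.053, -0.003], [-0.003, 0.005, -1.0]]
wrist_force: [-0.3, 0.8, -0.5]
width: 0.0297
finger_force: 0.0
```

move_arm([
  [3.84, 0, 0, 0],
  [3.84, 0, 0, 0],
  [3.84, 0, 0, 0],
  [3.84, 0, 0, 0],
  [3.84, 0, 0, 0],
  [3.84, 0, 0, 0],
  [3.84, 0, 0, 0],
  [3.84, 0, 0, 0],
  [3.84, 0, 0, 0],
  [3.84, 0, 0, 0],
  [3.84, 0, 0, 0],
  [0, 0, 0, 0],
])

```text
clock: 27.82
tool_pos: [0.419, 0.2099, 0.2424]
tcp_rot: [[0.048, 0.999, -0.003], [0.999, -0.048, 0.002], [0.002, -0.003, -1.0]]
wrist_force: [-1.7, -1.3, -0.4]
width: 0.0299
finger_force: 0.0
```

move_arm([
  [3.84, 0, 0, 0],
  [0, 0, 0, 0],
  [0, 0, 0, 0],
])

```text
clock: 28.07
tool_pos: [0.4212, 0.2437, 0.2424]
tcp_rot: [[0.05, 0.999, -0.003], [0.999, -0.05, -0.001], [-0.001, -0.003, -1.0]]
wrist_force: [-0.4, -0.1, -0.5]
width: 0.0301
finger_force: 0.0
```

```bash
python3 - <<'E'
from h import *
st()
f=grab('wrist'); print(proj(f,(.414,.374,.07))); circ(f,(.415,.375),.065,.07)
t=grab('top');g=grab('scene')
for fr in (t,g): circ(fr,(.422,-.287),.03,.048); circ(fr,(.425,-.217),.03,.048); circ(fr,(.416,.376),.065,.07)
B=np.array([.5635,-.0215]);a=np.radians(5.8);R=np.array([[np.cos(a),np.sin(a)],[-np.sin(a),np.cos(a)]])
hsv=cv2.cvtColor(t['image'],cv2.COLOR_BGR2HSV).astype(int); yy,xx=np.mgrid[:400,:640]
m=(hsv[...,0]>8)&(hsv[...,0]<26)&(hsv[...,1]>140)&(yy>215)&(yy<285)&(xx>275)&(xx<355)
v,u=np.nonzero(m); q=np.array([R@(onz(t,x,y,.02)[:2]-B) for x,y in zip(u,v)]); k=(q[:,0]>-.178)&(q[:,0]<-.1)&(abs(q[:,1])<.088)
im=np.zeros((400,640),np.uint8); im[v[k],u[k]]=1
for s,c,b in blobs(im,5):
    w=np.array([R@(onz(t,x,y,.02)[:2]-B) for y,x in zip(*np.nonzero(b))]); print('carrot',s[4],w.min(0).round(3),w.max(0).round(3))
print(hsv[242:275:3,290:340:5].tolist()) if k.sum()<20 else None
E
```

```text
t 28.07 p [0.4212 0.2437 0.2424] w 0.0301 f [-0.4 -0.1 -0.5] j [21.  15.6 92.8  0.  71.8 23.9]
[[0.05, 0.999, -0.003], [0.999, -0.05, -0.001], [-0.001, -0.003, -1.0]]
[304.00323996  55.0543093 ]
guess px [305.  54.] n 13085 ctr 0.4157 0.3752 r mm 64.4
guess px [389. 255.] n 262 ctr 0.4214 -0.279 r mm 40.0
guess px [369. 255.] n 267 ctr 0.4218 -0.2273 r mm 39.4
guess px [195. 263.] n 728 ctr 0.472 0.3979 r mm 70.2
guess px [211. 224.] n 240 ctr 0.4212 -0.2868 r mm 30.9
guess px [236. 215.] n 227 ctr 0.4194 -0.2189 r mm 30.7
guess px [403. 141.] n 205 ctr 0.4361 0.3869 r mm 60.1
carrot 147 [-0.137 -0.068] [-0.106 -0.008]
carrot 134 [-0.139  0.006] [-0.109  0.063]
```

move_arm([
  [3.2, -1.81, 0, 0],
  [3.2, -1.81, 0, 0],
  [3.2, -1.81, 0, 0],
  [3.2, -1.81, 0, 0],
  [0, 0, 4, 0],
  [0, 0, 4, 0],
  [0, 0, 4, 0],
  [0, 0, 1, 0],
  [0, 0, 0, 0],
  [0, 0, 0, 0],
], grip=0.04)

```text
clock: 29.05
tool_pos: [0.3576, 0.3743, 0.1153]
tcp_rot: [[0.054, 0.999, 0.001], [0.999, -0.054, 0.0], [0.0, 0.001, -1.0]]
wrist_force: [0.0, 0.5, 0.5]
width: 0.0445
finger_force: 0.0
```

```bash
python3 - <<'E'
from h import *
st(); to(.3555,.3752,.06,-3)
E
```

```text
t 29.05 p [0.3576 0.3743 0.1153] w 0.0445 f [0.  0.5 0.5] j [37.8 26.7 98.3  0.  55.  40.9]
[[0.054, 0.999, 0.001], [0.999, -0.054, 0.0], [0.0, 0.001, -1.0]]
to [ 0.07 -0.22  5.53] yang -3.11 turn -0.11
```

move_arm([
  [0.07, -0.2, 1.5, 0],
  [0, 0, 1.5, 0],
  [0, 0, 1.5, 0],
  [0, 0, 1, 0],
  [0, 0, 0, 0],
  [0, 0, 0, 0],
])

```text
clock: 29.55
tool_pos: [0.3556, 0.3758, 0.0606]
tcp_rot: [[0.053, 0.999, 0.002], [0.999, -0.053, 0.001], [0.001, 0.002, -1.0]]
wrist_force: [-0.4, 0.6, 0.4]
width: 0.0441
finger_force: 0.0
```

move_arm([
  [0, 0, 0, 0],
  [0, 0, 0, 0],
  [0, 0, 0, 0],
  [0, 0, 0, 0],
  [0, 0, 0, 0],
], grip=1)

```text
clock: 29.97
tool_pos: [0.3549, 0.3755, 0.0596]
tcp_rot: [[0.053, 0.999, 0.001], [0.999, -0.053, 0.001], [0.001, 0.001, -1.0]]
wrist_force: [0.7, 0.9, -0.7]
width: 0.0152
finger_force: 0.5
```

move_arm([
  [0, 0, -1, 0],
  [0, 0, -2, 0],
  [0, 0, -4, 0],
  [0, 0, -4, 0],
  [0, 0, -3, 0],
  [0, 0, 0, 0],
  [0, 0, 0, 0],
])

```text
clock: 30.55
tool_pos: [0.355, 0.3758, 0.2012]
tcp_rot: [[0.053, 0.999, 0.003], [0.999, -0.053, 0.002], [0.003, 0.003, -1.0]]
wrist_force: [-0.3, 1.5, -3.1]
width: 0.0059
finger_force: 30.7
```

```bash
python3 - <<'E'
from h import *
st(); to(.5035,-.0215,.2,-3)
g=grab('scene'); circ(g,(.416,.376),.065,.22)
hsv=cv2.cvtColor(g['image'],cv2.COLOR_BGR2HSV).astype(int)
E
```

```text
t 30.55 p [0.355  0.3758 0.2012] w 0.0059 f [-0.3  1.5 -3.1] j [38.1 20.7 92.3  0.  66.8 41.1]
[[0.053, 0.999, 0.003], [0.999, -0.053, 0.002], [0.003, 0.003, -1.0]]
to [-38.89  16.93   0.07] yang -3.03 turn -0.03
guess px [409. 100.] n 403 ctr 0.4447 0.329 r mm 78.7
```

move_arm([
  [-2.4, 1.06, 0, 0],
  [-3.24, 1.41, 0, 0],
  [-3.24, 1.41, 0, 0],
  [-3.24, 1.41, 0, 0],
  [-3.24, 1.41, 0, 0],
  [-3.24, 1.41, 0, 0],
  [-3.24, 1.41, 0, 0],
  [-3.24, 1.41, 0, 0],
  [-3.24, 1.41, 0, 0],
  [-3.24, 1.41, 0, 0],
  [-3.24, 1.41, 0, 0],
  [-3.24, 1.41, 0, 0],
])

```text
clock: 31.6
tool_pos: [0.4989, -0.0148, 0.1972]
tcp_rot: [[0.053, 0.999, -0.005], [0.999, -0.053, 0.001], [0.001, -0.005, -1.0]]
wrist_force: [0.9, 1.3, -1.3]
width: 0.0057
finger_force: 30.7
```

move_arm([
  [-0.84, 0.35, 0, 0],
  [0, 0, 0, 0],
  [0, 0, 0, 0],
  [0, 0, 0, 0],
])

```text
clock: 31.93
tool_pos: [0.5019, -0.0207, 0.1982]
tcp_rot: [[0.052, 0.999, -0.003], [0.999, -0.052, 0.001], [0.001, -0.003, -1.0]]
wrist_force: [-1.1, -0.7, -1.0]
width: 0.0057
finger_force: 30.8
```

```bash
python3 - <<'E'
from h import *
st(); to(.5035,-.0215,.1,-3)
g=grab('scene')
# bright low-saturation pixels around where the bowl should hang
hsv=cv2.cvtColor(g['image'],cv2.COLOR_BGR2HSV).astype(int); m=(hsv[...,1]<95)&(hsv[...,2]>95)
for z in (.14,.21): print('expected bowl centre px at z',z,proj(g,(.5635,-.0215,z)).round())
m[:110]=0;m[260:]=0;m[:,:230]=0;m[:,420:]=0
for s,c,b in blobs(m,60): print(s,c.round())
E
```

```text
t 31.93 p [ 0.5019 -0.0207  0.1982] w 0.0057 f [-1.1 -0.7 -1. ] j [-11.1  19.6  94.5   0.   66.1  -8.1]
[[0.052, 0.999, -0.003], [0.999, -0.052, 0.001], [0.001, -0.003, -1.0]]
to [-0.09  0.19  9.82] yang -2.99 turn 0.01
expected bowl centre px at z 0.14 [321. 196.]
expected bowl centre px at z 0.21 [321. 176.]
[230 127  46  19 386] [252. 138.]
[ 261  165   85   54 1146] [307. 193.]
[405 188  14  13  72] [411. 194.]
[230 207  16  16 188] [237. 214.]
[230 245  26  15 146] [241. 253.]
[350 245  39  15 130] [366. 252.]
```

move_arm([
  [-0.1, 0.2, 2.5, 0],
  [0, 0, 2.5, 0],
  [0, 0, 2, 0],
  [0, 0, 1.2, 0],
  [0, 0, 0, 0],
  [0, 0, 0, 0],
])

```text
clock: 32.48
tool_pos: [0.5052, -0.0215, 0.1177]
tcp_rot: [[0.051, 0.999, 0.002], [0.999, -0.051, 0.0], [0.0, 0.002, -1.0]]
wrist_force: [-0.5, 0.5, 5.5]
width: 0.0061
finger_force: 30.9
```

move_arm([
  [0, 0, 0.3, 0],
  [0, 0, 0.3, 0],
  [0, 0, 0.2, 0],
  [0, 0, 0, 0],
  [0, 0, 0, 0],
])

```text
clock: 32.9
tool_pos: [0.5019, -0.0207, 0.1109]
tcp_rot: [[0.05, 0.999, -0.005], [0.999, -0.05, 0.001], [0.001, -0.005, -1.0]]
wrist_force: [-17.4, 2.8, 23.0]
width: 0.0072
finger_force: 31.9
```

```bash
python3 - <<'E'
from h import *
st()
E
```

```text
t 32.9 p [ 0.5019 -0.0207  0.1109] w 0.0072 f [-17.4   2.8  23. ] j [-11.1  25.9 100.7   0.   53.7  -8.2]
[[0.05, 0.999, -0.005], [0.999, -0.05, 0.001], [0.001, -0.005, -1.0]]
```

move_arm([
  [0, 0, -0.5, 0],
  [0, 0, 0, 0],
])

```text
clock: 33.07
tool_pos: [0.5059, -0.0215, 0.1165]
tcp_rot: [[0.051, 0.999, 0.004], [0.999, -0.051, -0.0], [-0.0, 0.004, -1.0]]
wrist_force: [-2.7, 1.6, 8.1]
width: 0.0061
finger_force: 30.4
```

move_arm([
  [0, 0, 0, 0],
  [0, 0, 0, 0],
  [0, 0, 0, 0],
  [0, 0, 0, 0],
  [0, 0, 0, 0],
], grip=0.04)

```text
clock: 33.48
tool_pos: [0.5048, -0.0226, 0.114]
tcp_rot: [[0.052, 0.999, -0.0], [0.999, -0.052, 0.0], [0.0, -0.0, -1.0]]
wrist_force: [-0.6, 0.8, -0.2]
width: 0.0352
finger_force: 0.2
```

move_arm([
  [0, 0, -1, 0],
  [0, 0, -1.5, 0],
  [0, 0, -2, 0],
  [0, 0, -4, 0],
  [0, 0, -4, 0],
  [-3, -2, 0, 0],
  [-3, -2, 0, 0],
  [-3, -2, 0, 0],
  [-3, -2, 0, 0],
  [0, 0, 0, 0],
  [0, 0, 0, 0],
])

```text
clock: 34.4
tool_pos: [0.4182, -0.1399, 0.2401]
tcp_rot: [[0.057, 0.998, 0.001], [0.998, -0.057, -0.0], [-0.0, 0.001, -1.0]]
wrist_force: [0.2, 0.5, 0.5]
width: 0.0439
finger_force: 0.0
```

```bash
python3 - <<'E'
from h import *
st()
g=grab('scene'); circ(g,(.5635,-.0215),.065,.11)
f=grab('wrist'); print(proj(f,(.5635,-.0215,.11))); circ(f,(.5635,-.0215),.065,.11)
t=grab('top'); circ(t,(.5635,-.0215),.065,.11)
E
```

```text
t 34.4 p [ 0.4182 -0.1399  0.2401] w 0.0439 f [0.2 0.5 0.5] j [-28.5  10.7  99.7   0.   69.5 -25.2]
[[0.057, 0.998, 0.001], [0.998, -0.057, -0.0], [-0.0, 0.001, -1.0]]
guess px [321. 204.] n 1353 ctr 0.5431 -0.0206 r mm 73.6
[477.80143345  50.92111768]
guess px [478.  51.] n 16690 ctr 0.5507 -0.0254 r mm 64.4
guess px [311. 214.] n 1176 ctr 0.5505 -0.0251 r mm 66.7
```

The bowl stands upright at (0.551, −0.025), 13 mm from the board's middle. Now the screen: from the top view I estimate the pivot at ≈(0.622, 0.295), yaw ≈20.6° and tilt ≈9°. I'll get a closer measurement with the wrist camera.

move_arm([
  [0, 0, -2, -5.95],
  [0, 0, -2, -5.95],
  [0, 0, -2, -5.95],
  [0, 0, -2, -5.95],
  [0, 0, 0, 0],
], grip=0.04)

```text
clock: 34.97
tool_pos: [0.4208, -0.1381, 0.3228]
tcp_rot: [[-0.361, 0.932, 0.006], [0.932, 0.361, -0.003], [-0.005, 0.005, -1.0]]
wrist_force: [1.0, -0.6, 0.2]
width: 0.0443
finger_force: 0.0
```

move_arm([
  [2.23, 3.13, 0, 0],
  [2.23, 3.13, 0, 0],
  [2.23, 3.13, 0, 0],
  [2.23, 3.13, 0, 0],
  [2.23, 3.13, 0, 0],
  [2.23, 3.13, 0, 0],
  [2.23, 3.13, 0, 0],
  [2.23, 3.13, 0, 0],
  [2.23, 3.13, 0, 0],
  [2.23, 3.13, 0, 0],
  [2.23, 3.13, 0, 0],
])

```text
clock: 35.88
tool_pos: [0.6539, 0.2164, 0.318]
tcp_rot: [[-0.355, 0.935, -0.001], [0.935, 0.355, -0.0], [0.0, -0.001, -1.0]]
wrist_force: [1.5, -0.1, 0.5]
width: 0.044
finger_force: 0.0
```

move_arm([
  [0, 0, 0, 0],
  [0, 0, 0, 0],
  [0, 0, 0, 0],
])

```text
clock: 36.13
tool_pos: [0.6532, 0.2138, 0.3179]
tcp_rot: [[-0.355, 0.935, -0.002], [0.935, 0.355, -0.001], [0.0, -0.002, -1.0]]
wrist_force: [0.1, 0.2, -0.7]
width: 0.0439
finger_force: 0.0
```

```bash
python3 - <<'E'
from h import *
st(); to(.654,.211,.32,20.6)
f=grab('wrist'); cv2.imwrite('pics/w4.png',f['image'])
p=np.array([.622,.295]);a=np.radians(20.6);xs=np.array([np.cos(a),np.sin(a)]);ys=np.array([-xs[1],xs[0]])
th=np.radians(9)
def S(x,y,z): 
    xx=x*np.cos(th)+z*np.sin(th); zz=-x*np.sin(th)+z*np.cos(th); return np.array([*(p+xs*xx+ys*y),.13+zz])
for n,q in dict(rl=(-.016,.09,.105),rm=(-.016,.0,.105),rg=(-.016,.055,.105),tl=(-.022,.105,.075),tm=(-.022,0,.075),bl=(-.022,.105,-.075)).items(): print(n,S(*q).round(3),proj(f,S(*q)).round(0))
im=f['image'].astype(int)
for y in (30,60,90,120,150,180): print(y,[tuple(im[y,x]) if 0 else int(im[y,x].mean()) for x in range(200,560,6)])
E
```

```text
t 36.13 p [0.6532 0.2138 0.3179] w 0.0439 f [ 0.1  0.2 -0.7] j [11.8 36.5 47.6 -0.  95.9 -9.1]
[[-0.355, 0.935, -0.002], [0.935, 0.355, -0.001], [0.0, -0.002, -1.0]]
to [-0.29 -0.03 -0.21] yang 20.81 turn 0.21
rl [0.591 0.379 0.236] [319. -53.]
rm [0.623 0.295 0.236] [319.  94.]
rg [0.603 0.347 0.236] [319.   8.]
tl [0.576 0.39  0.208] [305. -55.]
tm [0.613 0.291 0.208] [306.  96.]
bl [0.554 0.382 0.059] [291.  14.]
30 [103, 95, 102, 93, 99, 100, 184, 194, 191, 179, 182, 176, 187, 181, 188, 85, 95, 56, 29, 96, 122, 82, 96, 102, 102, 101, 91, 168, 178, 177, 193, 182, 178, 180, 184, 190, 178, 195, 51, 219, 220, 216, 216, 172, 122, 119, 116, 118, 118, 118, 118, 120, 117, 119, 115, 121, 121, 118, 113, 117]
60 [88, 101, 93, 97, 88, 98, 187, 184, 183, 183, 189, 175, 189, 187, 179, 126, 94, 102, 21, 96, 123, 76, 91, 99, 97, 97, 183, 177, 199, 186, 180, 181, 183, 182, 179, 197, 213, 224, 132, 123, 120, 56, 66, 98, 129, 145, 156, 171, 185, 202, 207, 212, 215, 222, 217, 123, 114, 119, 115, 118]
90 [180, 180, 171, 182, 190, 192, 187, 183, 171, 180, 103, 101, 102, 84, 95, 106, 94, 190, 10, 95, 1
[... 387 characters left out ...]
19, 118, 120, 115, 133, 199, 206, 213, 157, 107, 106, 98, 203, 212, 207, 207, 209, 208, 203, 187, 193]
150 [186, 175, 184, 187, 177, 173, 182, 181, 182, 177, 188, 177, 176, 182, 185, 77, 66, 64, 11, 99, 107, 121, 192, 181, 183, 187, 186, 180, 180, 112, 228, 229, 227, 225, 223, 220, 222, 218, 229, 104, 96, 221, 215, 213, 212, 210, 209, 210, 218, 178, 114, 122, 119, 119, 121, 121, 119, 123, 109, 250]
180 [188, 187, 191, 179, 181, 180, 193, 192, 164, 185, 183, 178, 174, 176, 184, 190, 74, 65, 19, 96, 111, 162, 183, 179, 183, 177, 190, 202, 199, 188, 191, 179, 190, 187, 190, 186, 180, 204, 219, 214, 215, 209, 211, 208, 211, 216, 210, 213, 213, 211, 213, 171, 204, 182, 47, 78, 108, 115, 110, 113]
```

The pixel rows put the rail at u≈313–325 (predicted 319) and the panel's edges where predicted. The pose holds, so I pinch the rail.

move_arm([
  [2.84, 0, 0, 0],
  [2.84, 0, 0, 0],
  [2.84, 0, 0, 0],
  [2.84, 0, 0, 0],
  [2.84, 0, 0, 0],
  [0, 0, 0, 0],
  [0, 0, 3, 0],
  [0, 0, 2, 0],
  [0, 0, 2, 0],
  [0, 0, 1.6, 0],
  [0, 0, 0, 0],
  [0, 0, 0, 0],
])

```text
clock: 37.18
tool_pos: [0.6033, 0.3443, 0.2337]
tcp_rot: [[-0.353, 0.936, -0.001], [0.936, 0.353, -0.0], [-0.0, -0.001, -1.0]]
wrist_force: [-0.2, -0.6, 0.3]
width: 0.044
finger_force: 0.0
```

```bash
python3 - <<'E'
from h import *
st(); to(.603,.3465,.231,20.6)
E
```

```text
t 37.18 p [0.6033 0.3443 0.2337] w 0.044 f [-0.2 -0.6  0.3] j [23.4 38.7 56.4 -0.  84.9  2.7]
[[-0.353, 0.936, -0.001], [0.936, 0.353, -0.0], [-0.0, -0.001, -1.0]]
to [0.21 0.05 0.27] yang 20.67 turn 0.07
```

move_arm([
  [0.2, 0, 0.25, 0],
  [0, 0, 0, 0],
  [0, 0, 0, 0],
])

```text
clock: 37.43
tool_pos: [0.6029, 0.3476, 0.2321]
tcp_rot: [[-0.354, 0.935, 0.002], [0.935, 0.354, 0.001], [0.0, 0.002, -1.0]]
wrist_force: [0.2, -0.1, -0.8]
width: 0.0439
finger_force: 0.0
```

move_arm([
  [0, 0, 0, 0],
  [0, 0, 0, 0],
  [0, 0, 0, 0],
  [0, 0, 0, 0],
  [0, 0, 0, 0],
], grip=1)

```text
clock: 37.85
tool_pos: [0.6026, 0.3476, 0.2307]
tcp_rot: [[-0.355, 0.935, 0.0], [0.935, 0.355, 0.0], [0.0, 0.0, -1.0]]
wrist_force: [-0.6, -0.0, -0.0]
width: 0.015
finger_force: 0.0
```

```bash
python3 - <<'E'
from h import *
st()
s=observe(); p=np.array([.622,.295]); print('offset from pivot in tool axes', (np.array(s['tcp_rot']).T@(np.array([*p,.13])-s['tool_pos'])*100).round(2))
E
```

```text
t 37.85 p [0.6026 0.3476 0.2307] w 0.015 f [-0.6 -0.  -0. ] j [23.7 38.9 56.5  0.  84.6  2.9]
[[-0.355, 0.935, 0.0], [0.935, 0.355, 0.0], [0.0, 0.0, -1.0]]
offset from pivot in tool axes [-5.6  -0.06 10.07]
```

move_arm([
  [0, 0, 0, 0],
  [0, 0, 0, 0],
  [0, 0, 0, 0],
  [-0.03, -0.57, 0, -5.9],
  [-0.03, -0.57, 0, -5.9],
  [-0.03, -0.57, 0, -5.9],
  [-0.03, -0.57, 0, -5.9],
  [-0.03, -0.57, 0, -5.9],
  [0, 0, 0, 0],
  [0, 0, 0, 0],
])

```text
clock: 38.68
tool_pos: [0.5788, 0.3317, 0.2309]
tcp_rot: [[-0.768, 0.641, -0.002], [0.641, 0.768, 0.001], [0.002, -0.0, -1.0]]
wrist_force: [-5.2, 2.8, 1.1]
width: 0.0107
finger_force: 30.0
```

```bash
python3 - <<'E'
from h import *
st()
s=observe(); p=np.array([.622,.295]); print('offset from pivot in tool axes', (np.array(s['tcp_rot']).T@(np.array([*p,.13])-s['tool_pos'])*100).round(2)); to(*s['tool_pos'],50)
E
```

```text
t 38.68 p [0.5788 0.3317 0.2309] w 0.0107 f [-5.2  2.8  1.1] j [ 23.2  35.5  62.7   0.1  81.9 -26.9]
[[-0.768, 0.641, -0.002], [0.641, 0.768, 0.001], [0.002, -0.0, -1.0]]
offset from pivot in tool axes [-5.69 -0.05 10.08]
to [0. 0. 0.] yang 50.13 turn 0.13
```

move_arm([
  [-0.03, -0.57, 0, -5.9],
  [-0.03, -0.57, 0, -5.9],
  [-0.03, -0.57, 0, -5.9],
  [-0.03, -0.57, 0, -5.9],
  [-0.03, -0.57, 0, -5.9],
  [0, 0, 0, 0],
  [0, 0, 0, 0],
])

```text
clock: 39.27
tool_pos: [0.5667, 0.3058, 0.2309]
tcp_rot: [[-0.984, 0.18, -0.002], [0.18, 0.984, 0.0], [0.002, -0.0, -1.0]]
wrist_force: [-5.8, 1.2, 2.8]
width: 0.0109
finger_force: 30.1
```

move_arm([
  [0, 0.65, 0, 0],
  [0, 0.65, 0, 0],
  [0, 0.64, 0.05, 0],
  [0, 0.63, 0.1, 0],
  [0, 0.62, 0.1, 0],
  [0, 0.61, 0.15, 0],
  [0, 0, 0, 0],
  [0, 0, 0, 0],
  [0, 0, 0, 0],
])

```text
clock: 40.02
tool_pos: [0.5741, 0.3427, 0.2263]
tcp_rot: [[-0.984, 0.179, -0.001], [0.179, 0.984, -0.001], [0.001, -0.001, -1.0]]
wrist_force: [-3.7, 0.6, -1.5]
width: 0.0111
finger_force: 30.2
```

```bash
python3 - <<'E'
from h import *
st()
s=observe(); p=np.array([.622,.295]); print('offset from pivot in tool axes', (np.array(s['tcp_rot']).T@(np.array([*p,.13])-s['tool_pos'])*100).round(2)); to(*s['tool_pos'],79.5)
E
```

```text
t 40.02 p [0.5741 0.3427 0.2263] w 0.0111 f [-3.7  0.6 -1.5] j [ 24.3  35.8  62.8   0.   81.5 -55.4]
[[-0.984, 0.179, -0.001], [0.179, 0.984, -0.001], [0.001, -0.001, -1.0]]
offset from pivot in tool axes [-5.58 -3.83  9.63]
to [0. 0. 0.] yang 79.68 turn 0.18
```

move_arm([
  [0, 0, 0, 0],
  [0, 0, 0, 0],
  [0, 0, 0, 0],
  [0, 0, 0, 0],
  [0, 0, -1, 0],
  [0, 0, -2, 0],
  [0, 0, -3, 0],
  [0, 0, -3, 0],
  [3, -1, 0, 0],
  [3.5, -2, 0, 0],
  [3.5, -2, 0, 0],
  [0, 0, 0, 0],
], grip=0.04)

```text
clock: 41.02
tool_pos: [0.4597, 0.3091, 0.3164]
tcp_rot: [[-0.984, 0.176, -0.007], [0.176, 0.984, -0.003], [0.007, -0.004, -1.0]]
wrist_force: [1.2, 0.5, 0.1]
width: 0.0442
finger_force: 0.0
```

move_arm([
  [3.5, -2, 0, 0],
  [3.5, -2, 0, 0],
  [3, -2, 0, 0],
  [0, 0, 0, 0],
  [0, 0, 0, 0],
  [0, 0, 0, 0],
])

```text
clock: 41.52
tool_pos: [0.3592, 0.2706, 0.318]
tcp_rot: [[-0.984, 0.178, 0.003], [0.178, 0.984, 0.001], [-0.003, 0.002, -1.0]]
wrist_force: [0.4, 0.3, 0.1]
width: 0.044
finger_force: 0.0
```

```bash
cat > chk.py <<'E'
from h import *
st()
p=np.array([.622,.295]);a=np.radians(79.5);xs=np.array([np.cos(a),np.sin(a)]);ys=np.array([-xs[1],xs[0]])
def S(x,y,z,th):
    th=np.radians(th); xx=x*np.cos(th)+z*np.sin(th); zz=-x*np.sin(th)+z*np.cos(th); return np.array([*(p+xs*xx+ys*y),.13+zz])
for n in ('top','scene'):
    f=grab(n); hsv=cv2.cvtColor(f['image'],cv2.COLOR_BGR2HSV).astype(int)
    q=np.array([proj(f,S(-.022,y,z,30)) for y in(-.105,.105) for z in (-.075,.075)]); lo,hi=q.min(0)-12,q.max(0)+12
    m=(hsv[...,2]<70)&(hsv[...,1]<110); yy,xx=np.mgrid[:400,:640]; m&=(xx>lo[0])&(xx<hi[0])&(yy>lo[1])&(yy<hi[1])
    m=cv2.morphologyEx(m.astype(np.uint8),cv2.MORPH_CLOSE,np.ones((9,9)))
    s,c,b=max(blobs(m,50),key=lambda k:k[0][4])
    r=cv2.minAreaRect(np.argwhere(b)[:,::-1].astype(np.float32)); h=cv2.convexHull(np.argwhere(b)[:,::-1].astype(np.int32)); ap=cv2.approxPolyDP(h,4,True)[:,0]
    print(n,'n',s[4],'bbox',s[:4],'poly',ap.tolist())
    for th in (20,25,30,35): print(th,[proj(f,S(-.016,y,z,th)).round().astype(int).tolist() for y,z in((-.105,-.075),(-.105,.075),(.105,.075),(.105,-.075))])
E
python3 chk.py
```

```text
t 41.52 p [0.3592 0.2706 0.318 ] w 0.044 f [0.4 0.3 0.1] j [ 27.2   8.4  90.1  -0.   81.4 -52.6]
[[-0.984, 0.178, 0.003], [0.178, 0.984, 0.001], [-0.003, 0.002, -1.0]]
top n 444 bbox [197 164  43  71] poly [[213, 164], [239, 179], [226, 234], [197, 225]]
20 [[238, 177], [214, 162], [200, 225], [226, 234]]
25 [[239, 177], [213, 162], [198, 225], [228, 235]]
30 [[241, 177], [211, 162], [196, 225], [229, 235]]
35 [[242, 177], [209, 162], [195, 224], [230, 235]]
scene n 3321 bbox [396 115  78  99] poly [[473, 115], [473, 154], [437, 208], [418, 212], [397, 162], [426, 115]]
20 [[432, 216], [459, 172], [418, 127], [396, 169]]
25 [[430, 215], [461, 172], [420, 127], [395, 168]]
30 [[429, 215], [463, 172], [422, 127], [393, 167]]
35 [[428, 214], [465, 172], [424, 127], [392, 167]]
```

The swivel matches. The tilt reads about 25–29° at this coarse scale, so I check it up close with the wrist camera.

move_arm([
  [-3.38, 0.9, 0, 0],
  [-3.38, 0.9, 0, 0],
  [-3.38, 0.9, 0, 0],
  [-3.38, 0.9, 0, 0],
  [-3.38, 0.9, 0, 0],
  [-3.38, 0.9, 0, 0],
  [-3.38, 0.9, 0, 0],
  [-3.38, 0.9, 0, 0],
  [-3.38, 0.9, 0, 0],
  [0, 0, 0, 0],
  [0, 0, 0, 0],
  [0, 0, 0, 0],
])

```text
clock: 42.62
tool_pos: [0.6721, 0.2958, 0.315]
tcp_rot: [[-0.984, 0.178, -0.002], [0.178, 0.984, -0.001], [0.002, -0.001, -1.0]]
wrist_force: [-0.1, -0.1, 0.4]
width: 0.0439
finger_force: 0.0
```

```bash
python3 - <<'E'
from h import *
exec(open('chk.py').read().split("for n in")[0])
f=grab('wrist'); cv2.imwrite('pics/w5.png',f['image']); im=f['image'].mean(2).astype(int)
for y in range(20,220,25): print(y,im[y,200:440:4].tolist())
for th in (25,30,35):
    print(th,[(n,proj(f,S(*q,th)).round(0).tolist()) for n,q in dict(rail0=(-.016,0,.105),rail9=(-.016,.09,.105),ft0=(-.022,0,.075),ft1=(-.022,.105,.075),bt0=(-.01,0,.075),fb0=(-.022,0,-.075),fb1=(-.022,.105,-.075)).items()])
E
```

```text
t 42.62 p [0.6721 0.2958 0.315 ] w 0.0439 f [-0.1 -0.1  0.4] j [ 17.8  43.7  34.8   0.  101.7 -62. ]
[[-0.984, 0.178, -0.002], [0.178, 0.984, -0.001], [0.002, -0.001, -1.0]]
20 [181, 179, 177, 180, 180, 179, 179, 181, 186, 193, 190, 192, 191, 191, 189, 188, 189, 194, 188, 190, 188, 183, 184, 182, 185, 197, 13, 0, 1, 3, 132, 145, 22, 35, 132, 144, 147, 146, 117, 191, 224, 192, 128, 110, 107, 113, 111, 112, 116, 110, 111, 111, 112, 109, 106, 103, 200, 201, 201, 204]
45 [194, 195, 191, 187, 186, 184, 180, 184, 186, 189, 188, 188, 187, 185, 193, 196, 200, 204, 19, 105, 134, 126, 126, 114, 234, 118, 118, 122, 119, 118, 124, 148, 25, 34, 35, 17, 106, 100, 156, 207, 225, 188, 176, 97, 103, 88, 198, 198, 199, 194, 190, 188, 185, 200, 104, 106, 105, 106, 199, 199]
70 [187, 191, 188, 185, 186, 189, 191, 189, 183, 176, 176, 180, 179, 180, 186, 189, 194, 193, 128, 216, 191, 129, 123, 217, 216, 217, 213, 215, 112, 113, 121, 57, 20, 19, 8, 60, 106, 107, 183, 222, 210, 153, 193, 107, 104, 194, 198, 201, 198, 195, 189, 191, 189, 190, 193, 194, 101, 109, 107, 100]
95 [194, 193, 188, 192, 194, 197, 20
[... 1277 characters left out ...]
 127, 124, 126, 127, 50, 18, 17, 28, 210, 193, 82, 104, 123, 91, 246, 241, 233, 231, 231, 231, 233, 232, 233, 233, 92, 108, 229, 229, 230, 229, 228, 229, 124, 129]
25 [('rail0', [345.0, 147.0]), ('rail9', [349.0, 15.0]), ('ft0', [321.0, 144.0]), ('ft1', [322.0, 4.0]), ('bt0', [334.0, 144.0]), ('fb0', [272.0, 135.0]), ('fb1', [268.0, 46.0])]
30 [('rail0', [356.0, 147.0]), ('rail9', [361.0, 17.0]), ('ft0', [329.0, 144.0]), ('ft1', [331.0, 5.0]), ('bt0', [341.0, 143.0]), ('fb0', [267.0, 135.0]), ('fb1', [264.0, 45.0])]
35 [('rail0', [366.0, 146.0]), ('rail9', [372.0, 19.0]), ('ft0', [337.0, 144.0]), ('ft1', [339.0, 6.0]), ('bt0', [347.0, 143.0]), ('fb0', [263.0, 135.0]), ('fb1', [259.0, 44.0])]
```

The row profiles give bottom front edge u≈271, top edge ≈324 and rail ≈350, so the tilt is about 26.7°. That's inside the 24–36° limits but close to the edge, so I'll nudge it back about 3.5° more.

```bash
python3 - <<'E'
from h import *
f=grab('wrist'); w=onz(f,355.5,66,.231); print(w.round(4)); to(w[0],w[1],.229,79.5)
p=np.array([.622,.295]);a=np.radians(79.5);d=w[:2]-p; print('xs,ys',d@[np.cos(a),np.sin(a)],d@[-np.sin(a),np.cos(a)])
E
```

```text
[0.5708 0.3412 0.231 ]
to [10.67  2.66  8.89] yang 79.8 turn 0.3
xs,ys 0.036081950700934014 0.05874748835212436
```

move_arm([
  [3.56, 0.89, 0, 0],
  [3.56, 0.89, 0, 0],
  [3.55, 0.88, 0, 0],
  [0, 0, 0, 0],
  [0, 0, 3, 0],
  [0, 0, 3, 0],
  [0, 0, 2.6, 0],
  [0, 0, 0, 0],
  [0, 0, 0, 0],
  [0, 0, 0, 0],
])

```text
clock: 43.55
tool_pos: [0.5721, 0.3413, 0.2339]
tcp_rot: [[-0.984, 0.177, 0.004], [0.177, 0.984, 0.002], [-0.004, 0.003, -1.0]]
wrist_force: [0.2, 1.4, 0.6]
width: 0.0441
finger_force: 0.0
```

move_arm([
  [0, 0, 0, 0],
  [0, 0, 0, 0],
  [0, 0, 0, 0],
  [0, 0, 0, 0],
  [0, 0, 0, 0],
  [0, 0, 0, 0],
  [0, 0, 0, 0],
], grip=1)

```text
clock: 44.13
tool_pos: [0.5717, 0.3413, 0.2312]
tcp_rot: [[-0.984, 0.178, 0.001], [0.178, 0.984, 0.001], [-0.0, 0.001, -1.0]]
wrist_force: [0.2, 1.5, 2.7]
width: 0.0104
finger_force: 30.0
```

move_arm([
  [0, 0.3, 0.1, 0],
  [0, 0.35, 0.1, 0],
  [0, 0, 0, 0],
  [0, 0, 0, 0],
  [0, 0, 0, 0],
])

```text
clock: 44.55
tool_pos: [0.5729, 0.3473, 0.2289]
tcp_rot: [[-0.984, 0.178, 0.0], [0.178, 0.984, -0.0], [-0.0, -0.0, -1.0]]
wrist_force: [-0.3, -1.7, 4.1]
width: 0.0108
finger_force: 30.0
```

move_arm([
  [0, 0, 0, 0],
  [0, 0, 0, 0],
  [0, 0, 0, 0],
  [0, 0, 0, 0],
  [0, 0, -1, 0],
  [0, 0, -2, 0],
  [0, 0, -3, 0],
  [0, 0, -2.8, 0],
  [0, 0, 0, 0],
], grip=0.04)

```text
clock: 45.3
tool_pos: [0.5742, 0.3481, 0.3244]
tcp_rot: [[-0.984, 0.177, 0.011], [0.178, 0.984, 0.005], [-0.01, 0.007, -1.0]]
wrist_force: [1.1, 0.6, 1.5]
width: 0.0442
finger_force: 0.0
```

move_arm([
  [-3.56, -0.89, 0, 0],
  [-3.56, -0.89, 0, 0],
  [-3.55, -0.88, 0, 0],
  [0, 0, 0, 0],
  [0, 0, 0, 0],
  [0, 0, 0, 0],
])

```text
clock: 45.8
tool_pos: [0.6729, 0.3023, 0.3164]
tcp_rot: [[-0.984, 0.178, -0.001], [0.178, 0.984, 0.0], [0.001, 0.0, -1.0]]
wrist_force: [-0.4, 1.1, 0.4]
width: 0.0441
finger_force: 0.0
```

```bash
python3 - <<'E'
from h import *
exec(open('chk.py').read().split("for n in")[0])
f=grab('wrist'); im=f['image'].mean(2).astype(int)
for y in (20,45,120,145,170,195): print(y,im[y,256:380:3].tolist())
for th in (25,30,35):
    print(th,[(n,proj(f,S(*q,th)).round(0).tolist()) for n,q in dict(rail0=(-.016,0,.105),rail9=(-.016,.09,.105),ft0=(-.022,0,.075),fb0=(-.022,0,-.075),fb1=(-.022,.105,-.075)).items()])
E
```

```text
t 45.8 p [0.6729 0.3023 0.3164] w 0.0441 f [-0.4  1.1  0.4] j [ 18.2  44.2  33.6   0.  102.2 -61.5]
[[-0.984, 0.178, -0.001], [0.178, 0.984, 0.0], [0.001, 0.0, -1.0]]
20 [183, 189, 192, 189, 191, 187, 186, 185, 187, 183, 182, 180, 187, 201, 102, 4, 19, 17, 18, 1, 101, 151, 10, 35, 41, 45, 133, 145, 152, 155, 149, 150, 195, 215, 213, 184, 123, 109, 112, 109, 114, 115]
45 [197, 196, 53, 19, 107, 138, 131, 132, 132, 130, 124, 173, 229, 111, 120, 122, 121, 124, 122, 150, 127, 154, 14, 6, 35, 33, 27, 107, 105, 102, 81, 177, 208, 227, 200, 171, 177, 102, 98, 103, 107, 202]
120 [189, 186, 199, 135, 118, 244, 228, 148, 136, 118, 209, 211, 231, 231, 230, 218, 220, 221, 231, 128, 135, 12, 34, 41, 40, 33, 185, 179, 109, 78, 99, 106, 133, 111, 88, 103, 102, 102, 110, 103, 99, 97]
145 [186, 188, 190, 91, 132, 133, 227, 170, 139, 124, 134, 121, 123, 118, 123, 117, 118, 121, 134, 130, 150, 6, 18, 17, 22, 0, 181, 104, 115, 78, 101, 118, 125, 113, 107, 108, 107, 108, 103, 101, 103, 105]
170 [200, 199, 202, 40, 135, 133, 135, 131, 134, 133, 136, 129, 130, 127, 123, 121, 117, 122, 147, 126, 138, 13, 18, 29, 21, 33, 104, 105, 97, 88, 107, 127, 114, 91, 92, 97, 101, 92, 188, 183, 187, 193]
195 [197, 199, 198, 90, 134, 132, 132, 134, 133, 134, 137, 133, 136, 134, 128, 130, 127, 129, 130, 127, 51, 5, 28, 18, 19, 217, 195, 192, 66, 96, 114, 122, 109, 248, 242, 234, 233, 232, 231, 230, 231, 230]
25 [('rail0', [336.0, 147.0]), ('rail9', [339.0, 17.0]), ('ft0', [313.0, 144.0]), ('fb0', [267.0, 135.0]), ('fb1', [263.0, 46.0])]
30 [('rail0', [347.0, 147.0]), ('rail9', [351.0, 18.0]), ('ft0', [321.0, 144.0]), ('fb0', [262.0, 135.0]), ('fb1', [258.0, 46.0])]
35 [('rail0', [357.0, 147.0]), ('rail9', [362.0, 20.0]), ('ft0', [329.0, 144.0]), ('fb0', [258.0, 135.0]), ('fb1', [253.0, 44.0])]
```

Tilt is now about 29°. Retreat and run a final check of everything.

move_arm([
  [3.4, -0.9, -0.3, 0],
  [3.4, -0.9, 0, 0],
  [3.4, -0.9, 0, 0],
  [3.4, -0.9, 0, 0],
  [3.4, -0.9, 0, 0],
  [3.4, -0.9, 0, 0],
  [3.4, -0.9, 0, 0],
  [3.4, -0.9, 0, 0],
  [3.4, -0.9, 0, 0],
  [0, 0, 0, 0],
  [0, 0, 0, 0],
  [0, 0, 0, 0],
])

```text
clock: 46.85
tool_pos: [0.3572, 0.2773, 0.3209]
tcp_rot: [[-0.984, 0.176, 0.003], [0.176, 0.984, 0.001], [-0.002, 0.002, -1.0]]
wrist_force: [0.3, 0.7, 0.1]
width: 0.044
finger_force: 0.0
```

```bash
python3 - <<'E'
from h import *
exec(open('chk.py').read())
t=grab('top');g=grab('scene')
for fr in (t,g): 
    print('ram'); circ(fr,(.422,-.287),.03,.048); circ(fr,(.42,-.218),.03,.048); print('bowl'); circ(fr,(.551,-.025),.065,.11)
B=np.array([.5635,-.0215]);a=np.radians(5.8);R=np.array([[np.cos(a),np.sin(a)],[-np.sin(a),np.cos(a)]])
hsv=cv2.cvtColor(t['image'],cv2.COLOR_BGR2HSV).astype(int)
m=(hsv[...,0]>8)&(hsv[...,0]<26)&(hsv[...,1]>200)&(hsv[...,2]>120)
for s,c,b in blobs(m,12):
    w=np.array([R@(onz(t,x,y,.02)[:2]-B) for y,x in zip(*np.nonzero(b))])
    if abs(w.mean(0)).max()<.4: print('carrot-ish',s[4],w.min(0).round(3),w.max(0).round(3))
# scraper grip bar (dark brown) in scene
hs=cv2.cvtColor(g['image'],cv2.COLOR_BGR2HSV).astype(int); m=(hs[...,2]<75)&(hs[...,1]>90); m[:222]=0;m[256:]=0;m[:,:205]=0;m[:,262:]=0
for s,c,b in blobs(m,60):
    r=cv2.minAreaRect(np.argwhere(b)[:,::-1].astype(np.float32)); print('bar',s,onz(g,*r[0],.168).round(3),r)
o=cv2.cvtColor(cv2.imread('pics/scene0.png'),cv2.COLOR_BGR2GRAY).astype(int);n=cv2.cvtColor(g['image'],cv2.COLOR_BGR2GRAY).astype(int)
for nm,(x0,x1,y0,y1) in dict(scraper=(205,262,225,275),jar=(385,425,220,250),pepper=(165,200,290,330)).items(): print(nm,'diff vs start',abs(o-n)[y0:y1,x0:x1].mean().round(1))
E
```

```text
t 46.85 p [0.3572 0.2773 0.3209] w 0.044 f [0.3 0.7 0.1] j [ 28.1   8.5  89.4  -0.   81.9 -51.8]
[[-0.984, 0.176, 0.003], [0.176, 0.984, 0.001], [-0.002, 0.002, -1.0]]
top n 440 bbox [196 164  45  71] poly [[213, 164], [240, 180], [227, 234], [196, 224]]
20 [[238, 177], [214, 162], [200, 225], [226, 234]]
25 [[239, 177], [213, 162], [198, 225], [228, 235]]
30 [[241, 177], [211, 162], [196, 225], [229, 235]]
35 [[242, 177], [209, 162], [195, 224], [230, 235]]
scene n 2106 bbox [395 115  79  99] poly [[473, 115], [473, 154], [436, 209], [417, 212], [395, 164], [426, 115]]
20 [[432, 216], [459, 172], [418, 127], [396, 169]]
25 [[430, 215], [461, 172], [420, 127], [395, 168]]
30 [[429, 215], [463, 172], [422, 127], [393, 167]]
35 [[428, 214], [465, 172], [424, 127], [392, 167]]
ram
guess px [389. 255.] n 232 ctr 0.4214 -0.2876 r mm 32.0
guess px [369. 257.] n 243 ctr 0.4188 -0.2197 r mm 32.1
bowl
guess px [312. 218.] n 1177 ctr 0.5506 -0.0242 r mm 66.6
ram
guess px [211. 224.] n 234 ctr 0.4212 -0.2866 r mm 30.8
guess px [235. 214.] n 218 ctr 0.4194 -0.2189 r mm 30.7
bowl
guess px [318. 202.] n 1459 ctr 0.5324 -0.0168 r mm 84.9
carrot-ish 20 [0.209 0.055] [0.242 0.089]
carrot-ish 110 [-0.135 -0.064] [-0.109 -0.011]
carrot-ish 87 [-0.136  0.01 ] [-0.112  0.062]
bar [212 222  41  29 502] [ 0.595 -0.281  0.168] ((231.74998474121094, 235.74998474121094), (22.553354263305664, 40.79215621948242), 78.69007110595703)
scraper diff vs start 6.0
jar diff vs start 1.3
pepper diff vs start 0.8
```

```bash
python3 -c "
from h import *
print(env.finish_job())"
```

```text
the job is handed in; nothing more can be done
None
```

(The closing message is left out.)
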